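# Refit the washed carousel of the pill dispenser

## Robot

A 6-joint arm with a two-finger parallel gripper is mounted at the origin on the work surface. World frame = base frame: x ahead of the robot, y to its left, z up, the work surface at z = 0. Lengths are in m, angles in degrees, forces in N, time in s.
With the tool pointing down it reaches from about 0.35 to 0.875 m from the base axis. Payload 4.2 kg.
Tool frame: the origin (TCP) lies between the finger pads; the fingertips stand 14 mm ahead of it and the grasp point (between the pads) lies 5 mm behind it (r.tcp_to_tips is the distance from the TCP to the fingertips, in m); y points along the fingers, x is the direction in which the jaws open and shut, and the axes are right-handed (so a half turn about y gives the same grasp; the last joint's range is limited). The gripper opens to 87 mm and grips with 3 to 60 N. Pads are 19 mm wide; open, the fingers measure 117 mm over their backs; the gripper's body (75 mm by 190 mm) begins 51 mm behind the grasp point.
Start: joints at [80.936, 22.042, 0.453, 0, -68.411, -14.817], TCP at [0.253, 0.571, 0.201] pointing down, gripper open.
Joint ranges: [-179.83, 179.83], [-69.29, 118.12], [-61.27, 80.66], [-181.25, 117.63], [-171.15, -9.14], [-177.46, 177.46]. Speed limits (degrees/s): [159.86, 159.86, 180, 180, 180, 180].

## Interface

Orientations are given as a 3x3 rotation matrix whose columns are the frame's x, y, z axes.
In Python, from station import sense, optics, ticket, r gives the robot as it stands.
- The arm moves only by the tool carry_out, never from a script. Its argument "steps" is a list that holds one entry, the list of rows, each a list of 6 numbers: the shift along the world's x, y, z in cm, then the turn, a rotation vector about the world's x, y, z in rad. A call has 1 to 20 rows; each row is the pose to reach, as a shift and turn from the pose commanded when the call began; what a row does not reach only later rows make up. A row lasts 1/8 s, in which the tool goes at most 62.5 mm and 10.7 degrees, less where a joint would pass 70% of its speed; a pose out of reach is approached as far as the arm can. A call with a gripper value outside its range is refused whole. "fingers" is the closure in counts, from 0 (fully open) to 255 (shut), set as the call begins (left out, the last holds). The fingers move at their own pace and stop on an object; the grip force is fixed at half the most. Time passes only in rows, so rows that repeat a pose let the fingers close. It gives the time, the measured TCP pose, the force and the opening at its end, in the units of the state.
- sense(): the state, without advancing time (a new reading comes with each control period).
- optics.capture(name): name is "side" or "top" or "wrist"; returns a dict with "image" (480x640x3 uint8, red, green, blue), "fov_y" (degrees; the focal length in pixels is half the picture's height over the tangent of half this angle, whatever the lens; pixels are square), "cx", "cy" (the principal point, pixels), "rvec" (rotation vector, rad) and "tvec" (3), from world to camera coordinates, as OpenCV has them. Camera axes: x right, y down, z forward; pixel columns grow to the right and rows downward; lengths in m; the calibration is good to about 2 mm. A picture is of the moment at which its call begins. There is no depth.
- ticket.finish_job(): hands the job in, once; it reports no verdict.
The state is a dict: "time_s": time; "joints": joint angles; "joint_velocities": joint speeds; "effort": joint torques, N m; "tcp_pos": TCP position; "ee_rot": TCP orientation; "wrist_force": force on the tool from outside, world axes, zero at the start; "moment": the same for the moment, N m; "gripper_width": opening from 0.0 (shut) to 1.0 (fully open).
Only numpy, scipy, OpenCV 4.12 (cv2) and the standard library are available. Lean on these libraries where they do the work, as an engineer would, in place of code of your own. Each camera call takes 0.05 s, during which the arm holds its last target.

## Task

The rinsed carousel of the automatic pill dispenser lies on the bathroom ledge: swing the dispenser's clear lid back if it is in the way, set the carousel on the tilted deck, turn it until its splined socket meshes with the orange drive hub, and push it fully home. Then close the lid fully over it. Leave the other things on the ledge where they stand.

Things in the scene. Friction and masses are not known exactly. Their poses are not given: they have to be found in the camera images.
- carousel: Light blue round pill carousel, 14 open compartments, 156 mm across, 0.11 to 0.23 kg, lying loose and upright on the ledge, any way round. Origin: centre of its underside (tips of its feet); z: its axis, up out of the compartments. Compartment ring: radius 36 to 78 mm, walls 24 mm high. In its middle a round well, radius 36 mm, floor 19 mm above the origin plane.
- finger_bar (a point): Middle of the top of the white upright bar that the carousel is lifted by, in its well, on its axis, 48 mm above the carousel's origin; axes as the carousel's. The bar is 64 mm long along x, 12 mm thick along y, and 29 mm high (from the well's floor up to this point).
- socket (a point): Mouth of the splined socket under the carousel, on its axis, 2 mm above its origin; axes as the carousel's. 8 inward teeth, each 5.5 mm wide, from radius 20.5 mm out to the wall at 28 mm, 14 mm deep from here up, at 22.5, 67.5, 112.5 ... degrees from x.
- drum: White round motor housing of the pill dispenser, 184 mm across, fixed, tilted 30 degrees to its front on a grey cradle. Origin: centre of the flat deck surface, 88 mm above the ledge. z: drive axis, square to the deck; x up the slope to the hinge; y along the hinge. A rim 14 mm high, inner radius 84, goes round the deck. Carousel home: its origin on this origin, z axes alike, feet on the deck.
- drive_hub (a joint): Angle (rad) of the orange drive hub about the drum's z, anticlockwise from above. At 0 a tooth points along the drum's x. It meshes when the carousel's x is turned from the drum's x about that z by this angle plus any multiple of pi/4 (8 positions, all good), to about 0.1 rad. Out of mesh the carousel rests on the tooth tops 9 mm above home. Stiff: it stays unless forced with over 0.6 N m.
- hub_nose (a point): Top centre of the hub, 15 mm above the deck; axes as the drum's. Hub: 8 outward teeth 5.5 mm wide, root radius 18 mm, tip radius 25.5 mm, from the deck up to 11 mm; above them a centring nose tapering from radius 18 to 11 mm up to this point.
- lid (a joint): Angle (rad) of the clear domed lid: 0 closed, at most 2.35; half to fully open at the start (under about 1.6 it overhangs the deck). It turns about lid_hinge. Stiff: it stays where it is left, and 1 to 3 N near its free edge moves it. Closed, it is a round dome 186 mm across over the drum, its flat top parallel to the deck, outer face 53 mm above the deck (39 mm from the hinge axis), inner face 50 mm. It shuts only over a carousel that is home.
- lid_hinge (a point): Middle of the lid's hinge axis, at the drum's x = 97, y = 0, z = 14 mm; axes as the drum's; the hinge axis is y. As the joint grows the lid's free edge goes from -x up through +z.
- lid_tab (a point): Middle of the blue tab on the lid's free edge, opposite the hinge: 50 mm wide along the hinge, 6 mm thick, standing 16 mm out of the dome, its end 5 mm beyond this point; 200 mm from the hinge, 20 mm from the hinge towards the dome's top. Turns with the lid: x points along the lid to the hinge, y along the hinge, z out of the dome's top.
- mouthwash: Bystander: green mouthwash bottle, 62 mm across, 165 mm tall, loose. Origin: centre of its underside.
- pill_case: Bystander: grey seven-day pill case, 155 mm long (its x), 36 mm wide, 24 mm high, loose. Origin: centre of its underside.
- denture_box: Bystander: clear denture box 95 x 85 x 50 mm with a basket, its lid standing open at the back (+x) up to 130 mm high, loose. Origin: centre of its underside.
- soap_dish: Bystander: white ceramic soap dish with soap, 100 x 140 mm, 34 mm high, loose. Origin: centre of its underside.
- brush_cup: Bystander: blue ceramic cup, 72 mm across, 95 mm tall, with a brush standing in it to about 172 mm, loose. Origin: centre of its underside.
- toothbrush: Bystander: bamboo toothbrush, 190 mm long (its x), 17 mm high, lying loose. Origin: under its middle.

How it is judged (in metres and radians):
On the way, in this order (a step that is already met when the one before it is completed fails the run):
1. the carousel is meshed and fully home on the deck, under the open lid (z of carousel in the frame of drum between -0.003 and 0.003 m and angle between the z axis of carousel and the z axis of drum, either way round below 0.05 rad and x of carousel in the frame of drum between -0.004 and 0.004 m and y of carousel in the frame of drum between -0.004 and 0.004 m and value of joint lid above 0.5 rad), for 0.2 s.
2. the lid is closed over it (value of joint lid below 0.04 rad and z of carousel in the frame of drum between -0.003 and 0.003 m and angle between the z axis of carousel and the z axis of drum, either way round below 0.05 rad and x of carousel in the frame of drum between -0.004 and 0.004 m and y of carousel in the frame of drum between -0.004 and 0.004 m), for 0.2 s.
At the end, for the whole second after the job is handed in: The carousel stands meshed and home on the deck (height within 3 mm, centre within 4 mm, tilt within 0.05 rad of the deck), released and at rest, and the lid is shut to within 0.04 rad (all of step 2 and linear speed of carousel below 0.02 m/s and angular speed of carousel below 0.2 rad/s); the robot touches nothing.
It fails at once if a bystander is moved more than 30 mm or tipped (distance of any of mouthwash, pill_case, denture_box, soap_dish, brush_cup, toothbrush from where it was at the start of the episode above 0.03 m or angle between any of mouthwash, pill_case, denture_box, soap_dish, brush_cup, toothbrush's own z axis and vertical above 0.35 rad).
It also fails if it takes over 72 s, if anything falls off the work surface, if the arm or the gripper's body presses on something with over 40 N, if the wrist force passes 120 N, or if a joint passes its speed limit or range.

## Working session

There is one attempt and no reset: what is moved stays moved. The work goes in short steps, Python scripts to look and compute and a tool call to move; the robot and the scene stay as the last step left them, time stands still between calls to the robot, and variables do not carry over. Pictures are saved under pics/ and viewed, and the job is handed in when it is done.

Besides the shell and the picture viewer there is one more tool, called as name([rows], argument=value, ...), one row to a line, values as JSON. carry_out: Moves the arm, as the interface text tells. Its arguments: {"type":"object","properties":{"steps":{"type":"array","items":{"type":"array","items":{"type":"array","items":{"type":"number"}}}},"fingers":{"type":"number"}},"required":["steps"]}

```bash
ls; mkdir -p pics
cat > h.py <<'E'
import numpy as np, cv2
from station import sense, optics, ticket, r
def cap(name,fn=None):
    d=optics.capture(name)
    if fn: cv2.imwrite('pics/'+fn,cv2.cvtColor(d['image'],cv2.COLOR_RGB2BGR))
    np.savez('cam_%s.npz'%(fn or name),**d)
    return d
def K(d):
    h=d['image'].shape[0]; f=h/2/np.tan(np.radians(float(d['fov_y'])/2))
    return np.array([[f,0,float(d['cx'])],[0,f,float(d['cy'])],[0,0,1]])
def proj(d,P):
    return cv2.projectPoints(np.asarray(P,float).reshape(-1,3),d['rvec'],d['tvec'],K(d),None)[0].reshape(-1,2)
def onz(d,uv,z):
    R=cv2.Rodrigues(d['rvec'])[0]; c=-R.T@np.ravel(d['tvec'])
    ray=R.T@np.linalg.inv(K(d))@np.array([uv[0],uv[1],1.]); return c+ray*(z-c[2])/ray[2]
E
python3 - <<'E'
from h import *
s=sense(); print({k:np.round(v,3).tolist() for k,v in s.items()})
for n in('side','top','wrist'):
    d=cap(n,n+'0.png'); R=cv2.Rodrigues(d['rvec'])[0]; print(n,d['fov_y'],d['cx'],d['cy'],(-R.T@np.ravel(d['tvec'])).round(3),R[2].round(3))
E
```

```text
pics
{'time_s': 0.0, 'joints': [80.937, 22.09, 0.377, -0.027, -68.41, -14.817], 'joint_velocities': [0.052, 0.079, 0.047, 0.039, 0.016, -0.029], 'effort': [0.0, -39.066, 18.74, 4.22, 0.011, -0.0], 'tcp_pos': [0.253, 0.571, 0.2], 'ee_rot': [[-0.405, -0.001, 0.914], [-0.914, -0.002, -0.405], [0.002, -1.0, 0.0]], 'wrist_force': [0.711, 0.377, -0.112], 'moment': [0.062, -0.064, 0.006], 'gripper_width': 1.001}
side 55.81779541658642 320.98583891207966 235.56803631689564 [ 0.354 -0.89   0.758] [ 0.182  0.807 -0.563]
top 42.81055011555103 321.8087476446017 223.88477519060748 [0.482 0.016 1.532] [ 0.054 -0.017 -0.998]
wrist 69.2575956882653 318.24223953349747 246.2632921306616 [0.322 0.541 0.383] [-0.253  0.11  -0.961]
```

View pics/side0.png

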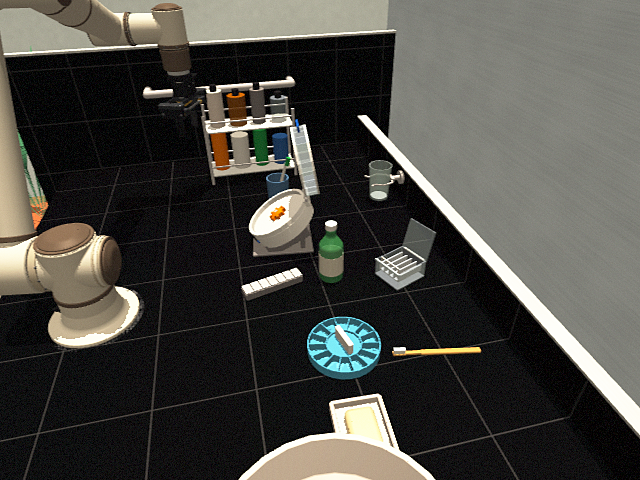

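View pics/top0.png

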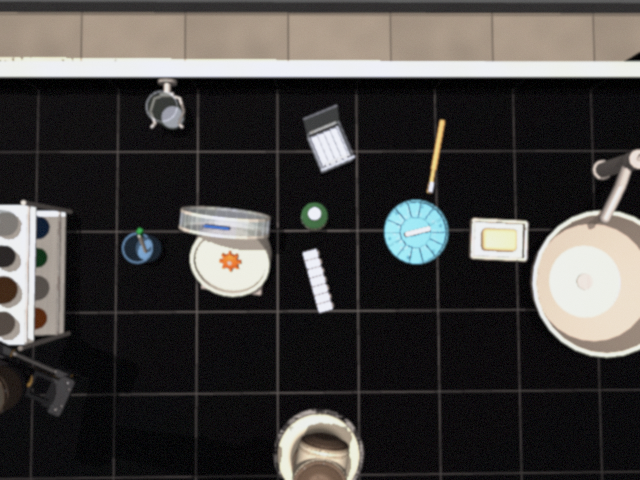

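View pics/wrist0.png

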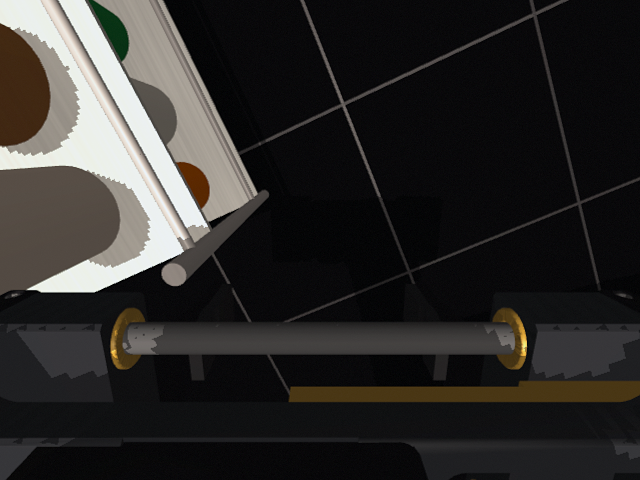

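Run:
```python
import cv2
t=cv2.imread('pics/top0.png'); s=cv2.imread('pics/side0.png')
f=lambda im,a,b,c,d,k,n: cv2.imwrite('pics/'+n,cv2.resize(im[b:d,a:c],None,fx=k,fy=k,interpolation=cv2.INTER_CUBIC))
f(t,165,190,295,310,6,'t_drum.png'); f(t,375,190,460,275,7,'t_car.png')
f(s,235,110,345,270,5*0.74,'s_drum.png'); f(s,300,310,390,385,8,'s_car.png')
```

```text
(no output)
```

View pics/t_drum.png

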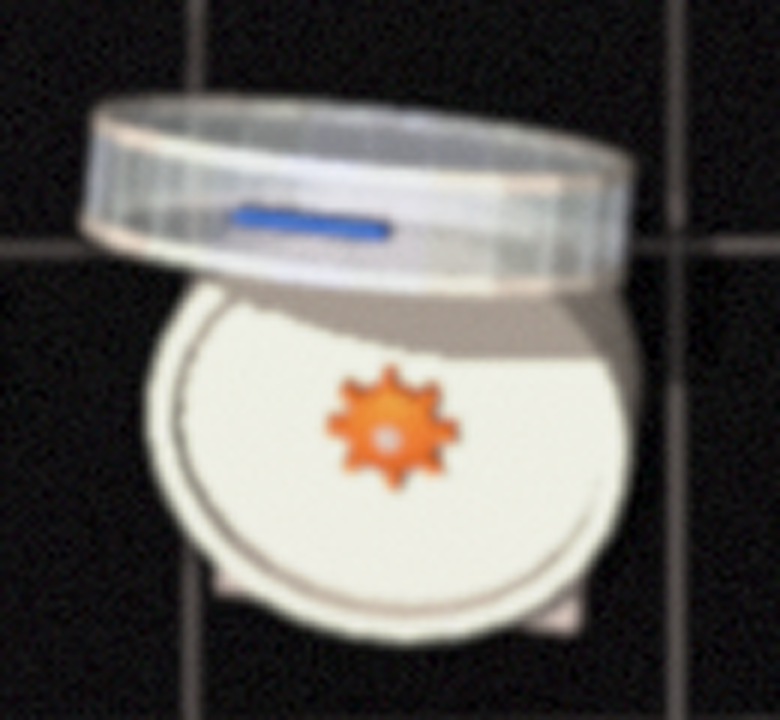

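View pics/t_car.png

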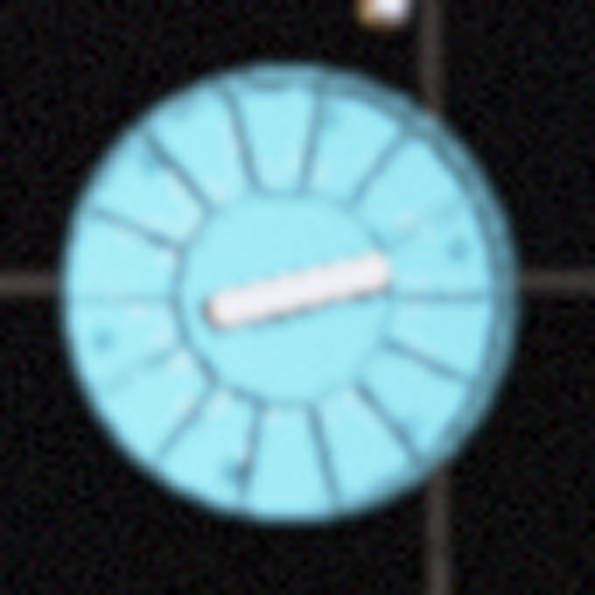

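View pics/s_drum.png

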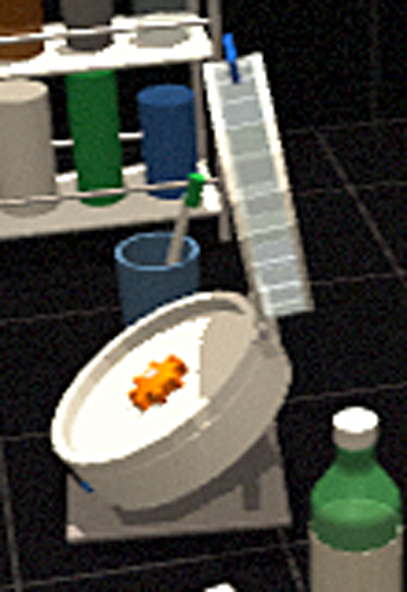

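View pics/s_car.png

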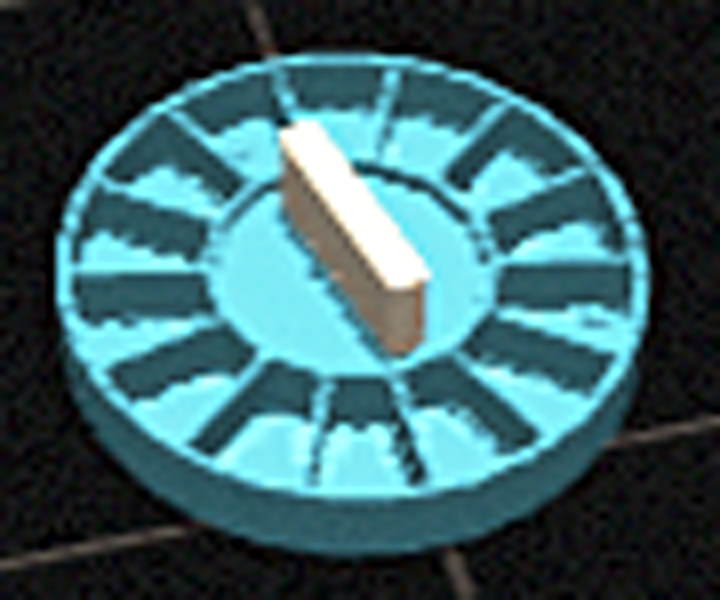

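```bash
cat >> h.py <<'E'
from scipy.spatial.transform import Rotation as Rot
def load(fn): 
    z=np.load('cam_%s.npz'%fn); return {k:z[k] for k in z}
def drumR(yaw):  # yaw=angle of horizontal projection of drum x; x up slope
    return Rot.from_euler('z',yaw).as_matrix()@Rot.from_euler('y',-np.pi/6).as_matrix()
def lidR(t): # lid frame in drum: rotates about y, -x -> +z
    return Rot.from_euler('y',t).as_matrix()
HINGE=np.array([.097,0,.014])
def circ(rad,z,n=72):
    a=np.linspace(0,2*np.pi,n,endpoint=False); return np.c_[rad*np.cos(a),rad*np.sin(a),0*a+z]
def hubpts(th):
    a=th+np.arange(8)*np.pi/4; return np.c_[.0255*np.cos(a),.0255*np.sin(a),0*a+.011]
E
cat > fit.py <<'E'
from h import *
from scipy.optimize import least_squares
T=load('top0.png'); S=load('side0.png')
tc=lambda x,y:(x/6+165,y/6+190); sc=lambda x,y:(x/3.7+235,y/3.7+110)
kk=lambda x,y:(x/7+375,y/7+190); ks=lambda x,y:(x/8+300,y/8+310)
def W(p,P): return np.array([p[0],p[1],.088])+np.asarray(P)@drumR(p[2]).T
def tab(p,y): return W(p,HINGE+lidR(p[3])@np.array([-.2,y,.02]))
hubT=np.array([tc(391,368),tc(397,488),tc(328,426),tc(459,432)]).mean(0)
hubS=np.array([sc(158,381)])[0]
rimT=[tc(145,410),tc(400,645),tc(633,450),tc(290,622),tc(540,600)]
def res(p):
    e=[]
    for d,uv in((T,hubT),(S,hubS)): e+=list(3*(proj(d,W(p,[[0,0,.011]]))[0]-uv))
    # tab top: end edge (5 mm beyond point)
    e+=list(proj(T,[tab(p,-.025),tab(p,.025)]).ravel()-np.ravel([tc(390,231),tc(232,217)]))
    e+=list(proj(S,[tab(p,0)])[0]-np.array(sc(231,58)))
    c=proj(T,W(p,circ(.092,.014,360)))
    for q in rimT: e.append(np.linalg.norm(c-q,axis=1).min())
    return np.array(e)
best=None
for y0 in(-.2,0,.2):
    s=least_squares(res,[.4,.25,y0,2.],loss='soft_l1')
    if best is None or s.cost<best.cost: best=s
p=best.x; print(p,best.cost); print(res(p).round(1))
# bar
for d,uv in((T,kk(298,290)),(S,ks(355,207))): print('bar',onz(d,uv,.048))
a=onz(T,kk(213,311),.048);b=onz(T,kk(383,268),.048);print('barends',a,b,np.linalg.norm(a-b),np.degrees(np.arctan2(*(a-b)[[1,0]])))
a=onz(S,ks(302,130),.048);b=onz(S,ks(405,283),.048);print('barends',a,b,np.linalg.norm(a-b),np.degrees(np.arctan2(*(a-b)[[1,0]])))
im={}
for n,d in(('top0',T),('side0',S)):
    I=cv2.resize(cv2.imread('pics/%s.png'%n),None,fx=4,fy=4,interpolation=cv2.INTER_CUBIC)
    def dr(P,c):
        for u in proj(d,P): cv2.circle(I,tuple(int(round(v*4+1.5)) for v in u),2,c,-1)
    dr(W(p,circ(.092,.014)),(0,0,255)); dr(W(p,circ(.084,0)),(0,255,0)); dr(W(p,hubpts(0)),(255,0,0))
    L=circ(.093,.0)+np.array([-.097,0,0]); L2=L+[0,0,.039]
    dr(W(p,HINGE+L@lidR(p[3]).T),(255,0,255)); dr(W(p,HINGE+L2@lidR(p[3]).T),(255,255,0)); dr([tab(p,-.025),tab(p,0),tab(p,.025)],(0,255,255))
    c=hubT if n=='top0' else hubS
    c=c*4; x,y=int(c[0]-320),int(c[1]-(260 if n=='top0' else 420)); cv2.imwrite('pics/ov_%s.png'%n,I[max(y,0):y+600,x:x+640])
E
python3 fit.py
```

```text
[ 0.47855816  0.20386458 -0.09013057  1.92285606] 12.786236588988851
[ 0.4  0.1 -4.1 -3.9 -0.1 -0.3  0.3 -0.2 -1.1 -1.8  1.9  2.3  0.5  2.9
  0.3]
bar [ 0.54370258 -0.24218053  0.048     ]
bar [ 0.54532123 -0.2489569   0.048     ]
barends [ 0.53650453 -0.21248833  0.048     ] [ 0.55125742 -0.27191361  0.048     ] 0.061229180124490995 103.94235068304936
barends [ 0.53901751 -0.21877335  0.048     ] [ 0.55068098 -0.27722834  0.048     ] 0.05960723462505462 101.28397888517921
```

View pics/ov_top0.png

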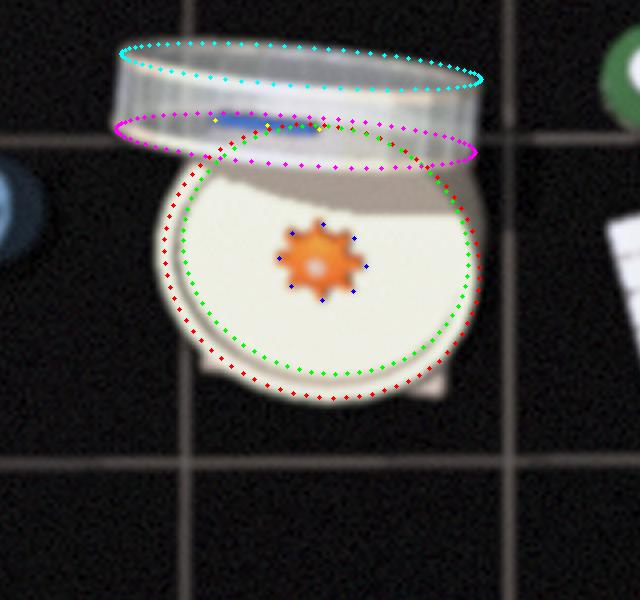

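View pics/ov_side0.png

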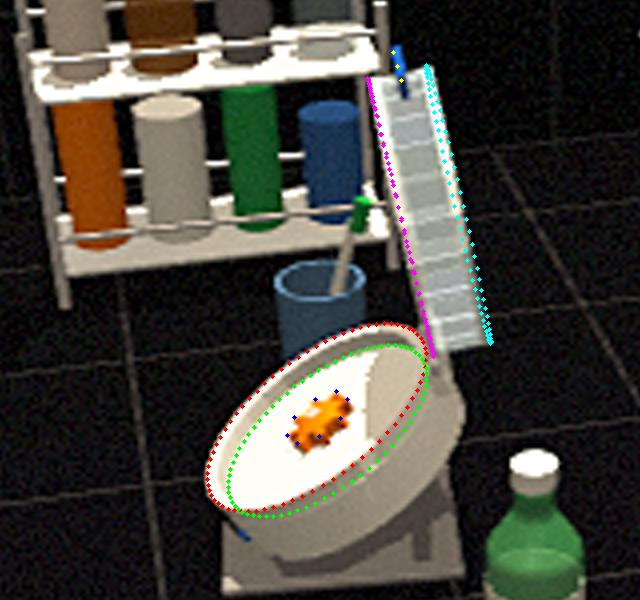

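carry_out([
  [[0.9,-5.3,3,0,0,-0.06],[1.8,-11,5.5,0,0,-0.12],[2.7,-17,7,0,0,-0.18],[3.6,-23,7,0,0,-0.25],[4.7,-29,7,0,0,-0.31],[5.8,-35,7,0,0,-0.37],[7.2,-41,7,0,0,-0.43],[8.8,-47,7,0,0,-0.5],[10.5,-53,7,0,0,-0.56],[13.5,-58,7,0,0,-0.62],[16.5,-63,6,0,0,-0.68],[19.5,-68,4.5,0,0,-0.75],[22.5,-72.5,3,0,0,-0.81],[25.5,-77,1,0,0,-0.87],[29.1,-81.6,0,0,0,-0.925],[29.1,-81.6,0,0,0,-0.925],[29.1,-81.6,0,0,0,-0.925]],
])

```text
time_s: 2.28
tcp_pos: [0.5435, -0.2445, 0.2002]
ee_rot: [[-0.974, -0.002, 0.227], [-0.227, 0.0, -0.974], [0.001, -1.0, -0.001]]
wrist_force: [-0.7, 0.5, 0.6]
gripper_width: 1.001
```

Run:
```python
from h import *
s=sense(); print({k:np.round(v,4).tolist() for k,v in s.items() if k in('time_s','tcp_pos','ee_rot','joints')})
for n in('wrist','top'): d=cap(n,n+'1.png')
T=load('top1.png'); W=load('wrist1.png')
t=s['tcp_pos'];R=s['ee_rot']
for d in(T,W): print(proj(d,[t,t+R@np.array([0,.014,0])]))
```

```text
{'time_s': 2.275, 'joints': [-8.6719, 19.2916, -3.7898, -0.016, -67.0086, 21.779], 'tcp_pos': [0.5435, -0.2445, 0.2002], 'ee_rot': [[-0.974, -0.0015, 0.2267], [-0.2267, 0.0005, -0.974], [0.0014, -1.0, -0.0008]]}
[[430.68695588 228.59529917]
 [429.44911585 228.90076152]]
[[317.73524412 284.00880996]
 [317.76419379 275.22398152]]
```

View pics/wrist1.png

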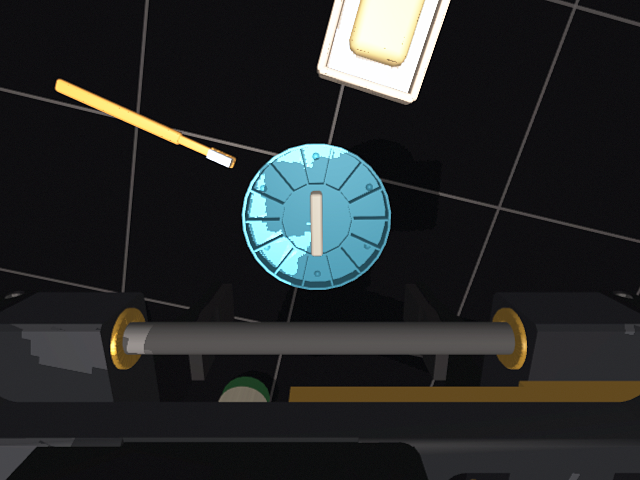

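View pics/top1.png

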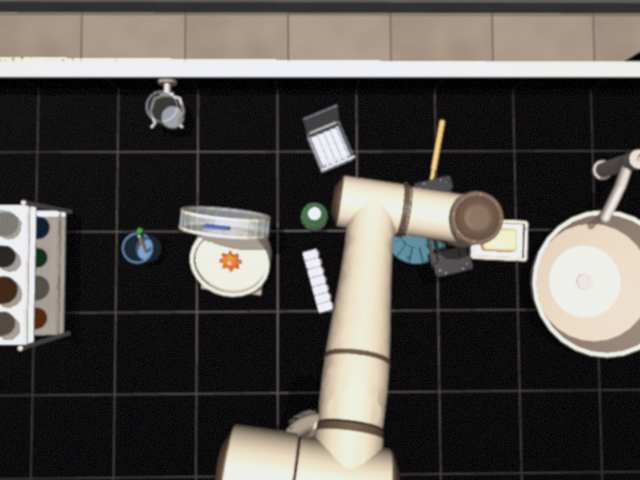

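Run:
```python
import cv2
im=cv2.imread('pics/wrist1.png'); cv2.imwrite('pics/w1c.png',cv2.resize(im[135:300,235:400],None,fx=3.6,fy=3.6,interpolation=cv2.INTER_CUBIC))
```

```text
(no output)
```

View pics/w1c.png

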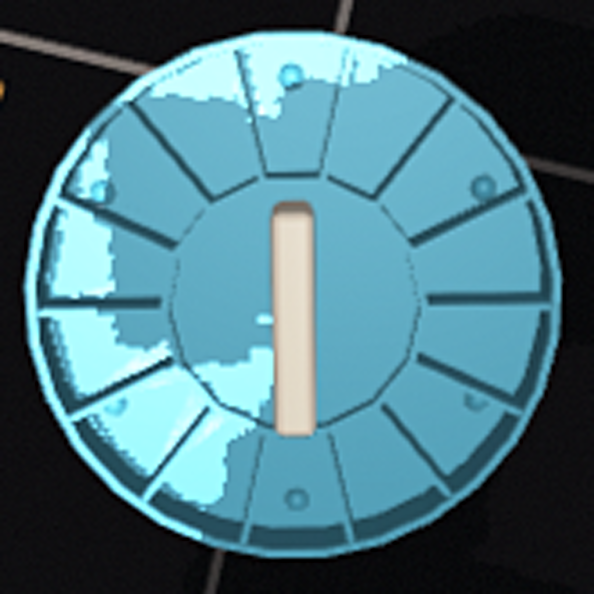

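Run:
```python
from h import *
W=load('wrist1.png'); q=lambda x,y:(235+x/3.6-.36,135+y/3.6-.36)
a=onz(W,q(294,213),.048);b=onz(W,q(295,436),.048)
print(a,b,(a+b)/2,np.linalg.norm(a-b),np.degrees(np.arctan2(*(b-a)[[1,0]])))
```

```text
[ 0.55185849 -0.27438846  0.048     ] [ 0.53744657 -0.21346783  0.048     ] [ 0.54465253 -0.24392814  0.048     ] 0.06260212862723305 103.30970719133225
```

carry_out([
  [[0.1,0,0,0,0,0],[0.1,0,0,0,0,0],[0.1,0,-4,0,0,0],[0.1,0.05,-9,0,0,0],[0.1,0.05,-11,0,0,0],[0.1,0.05,-11,0,0,0]],
], fingers=179)

```text
time_s: 3.12
tcp_pos: [0.5438, -0.2435, 0.0895]
ee_rot: [[-0.974, -0.004, 0.227], [-0.227, 0.001, -0.974], [0.003, -1.0, -0.001]]
wrist_force: [0.0, 0.8, 0.1]
gripper_width: 0.399
```

Run:
```python
from h import *
cap('wrist','wrist2.png')
```

```text
(no output)
```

View pics/wrist2.png

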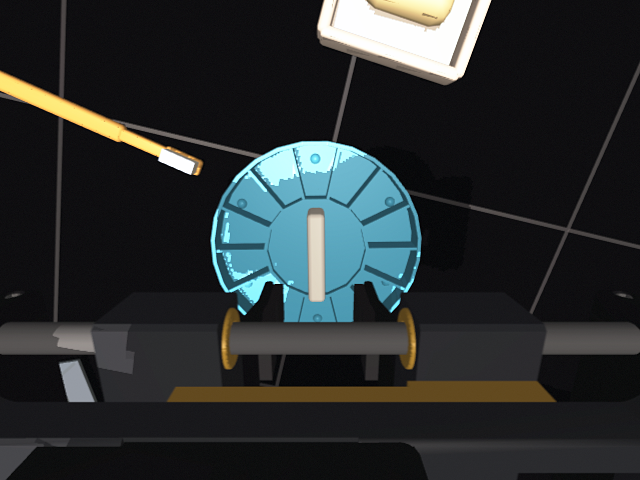

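carry_out([
  [[0,0,0,0,0,0],[0,0,0,0,0,0],[0,0,-3,0,0,0],[0,0,-4.5,0,0,0],[0,0,-5.3,0,0,0],[0,0,-5.3,0,0,0]],
], fingers=195)

```text
time_s: 3.92
tcp_pos: [0.545, -0.2441, 0.0377]
ee_rot: [[-0.974, -0.001, 0.227], [-0.227, -0.0, -0.974], [0.001, -1.0, -0.0]]
wrist_force: [-0.4, -0.5, 1.3]
gripper_width: 0.235
```

carry_out([
  [[0,0,-0.15,0,0,0],[0,0,-0.15,0,0,0],[0,0,-0.15,0,0,0],[0,0,-0.15,0,0,0]],
], fingers=255)

```text
time_s: 4.42
tcp_pos: [0.5451, -0.244, 0.0366]
ee_rot: [[-0.974, 0.0, 0.227], [-0.227, -0.0, -0.974], [-0.0, -1.0, 0.0]]
wrist_force: [1.0, -1.0, 0.6]
gripper_width: 0.009
```

Run:
```python
from h import *
print(sense()['gripper_width'])
cap('wrist','wrist3.png');cap('side','side3.png')
im=cv2.imread('pics/side3.png'); cv2.imwrite('pics/s3c.png',cv2.resize(im[220:400,250:450],None,fx=3.5,fy=3.3,interpolation=cv2.INTER_CUBIC))
```

```text
0.008650947079946054
```

View pics/wrist3.png

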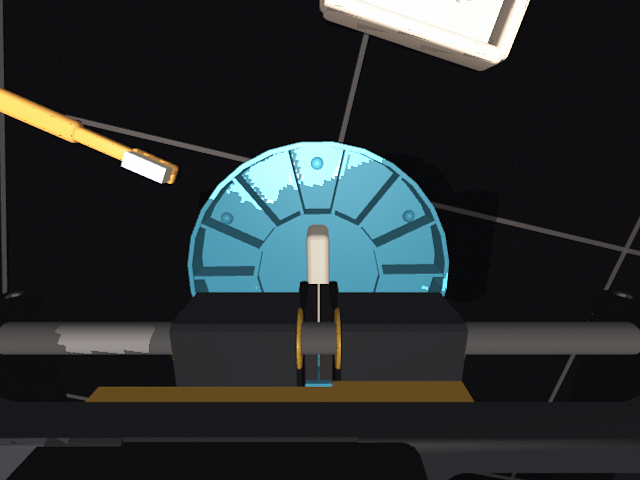

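View pics/s3c.png

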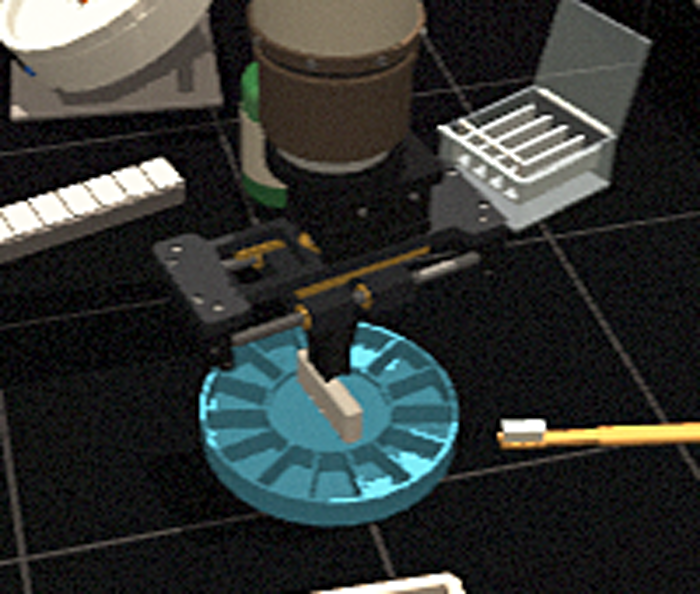

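Run:
```python
from h import *
print([a for a in dir(r) if a[0]!='_']); print(r.tcp_to_tips)
s=sense(); t=s['tcp_pos'];R=s['ee_rot']
S=load('side3.png'); W=load('wrist3.png')
for z in(-.02,-.01,0,.014): print(z,proj(S,[t+R@np.array([0,z,0])]),((proj(S,[t+R@np.array([0,z,0])])-[250,220])*[3.5,3.3]).round(), proj(W,[t+R@np.array([0,z,0])]))
for zz in(.048,.0): print(proj(S,[[.5445,-.244,zz]]),((proj(S,[[.5445,-.244,zz]])-[250,220])*[3.5,3.3]).round())
```

```text
['PlanningError', 'tcp_to_tips']
0.014
-0.02 [[343.65269357 331.36626114]] [[328. 368.]] [[317.86164227 298.82419082]]
-0.01 [[343.5882356 334.7199035]] [[328. 379.]] [[317.88285999 291.0253036 ]]
0 [[343.52453183 338.0343056 ]] [[327. 390.]] [[317.90201034 283.98630679]]
0.014 [[343.43658863 342.60984556]] [[327. 405.]] [[317.92588623 275.21036922]]
[[343.36282252 334.24396289]] [[327. 377.]]
[[343.06629983 349.8355982 ]] [[326. 428.]]
```

Run:
```python
import cv2
im=cv2.imread('pics/side3.png'); cv2.imwrite('pics/s3d.png',cv2.resize(im[295:370,300:390],None,fx=8,fy=8,interpolation=cv2.INTER_NEAREST))
im=cv2.imread('pics/wrist3.png'); cv2.imwrite('pics/w3d.png',cv2.resize(im[200:400,230:410],None,fx=4,fy=3,interpolation=cv2.INTER_NEAREST))
```

```text
(no output)
```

View pics/s3d.png

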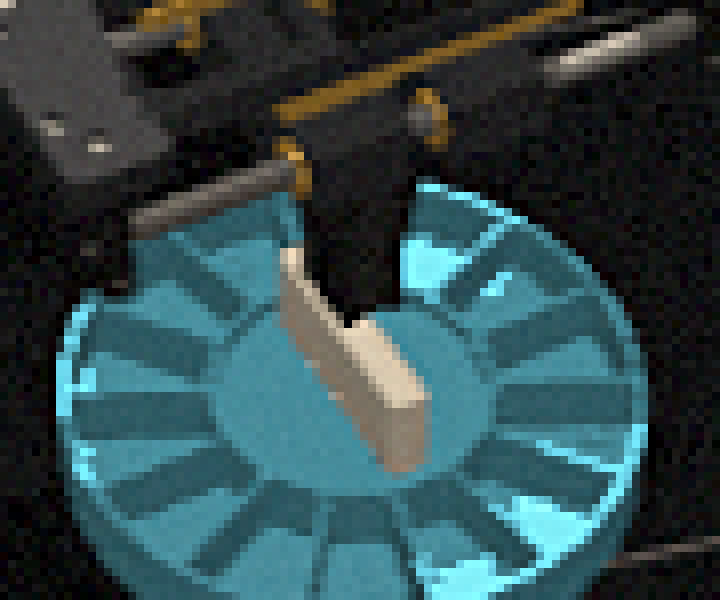

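View pics/w3d.png

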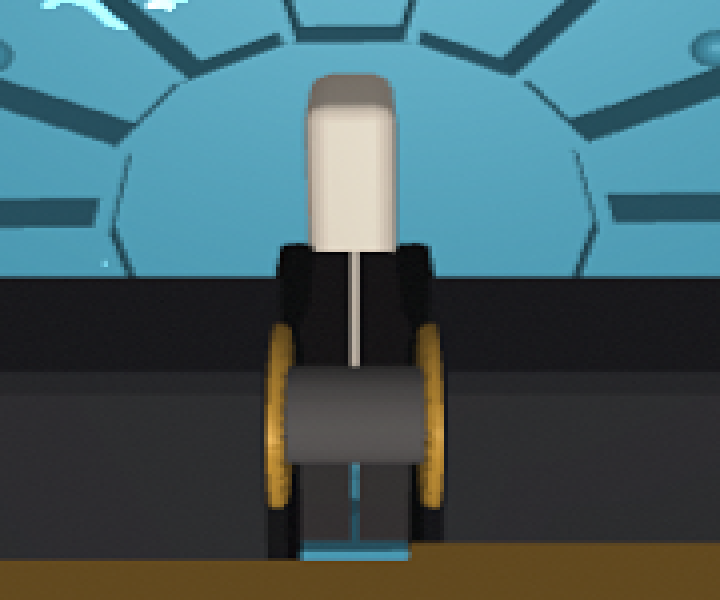

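Run:
```python
from h import *
S=load('side3.png'); W=load('wrist3.png')
def P(d): return K(d)@np.c_[cv2.Rodrigues(d['rvec'])[0],np.ravel(d['tvec'])]
X=cv2.triangulatePoints(P(W),P(S),np.array([[319.],[283.]]),np.array([[346.],[334.8]])); X=(X[:3]/X[3]).ravel(); print(X, proj(W,X),proj(S,X))
s=sense();print(s['ee_rot'].T@(X-s['tcp_pos']) if hasattr(s['ee_rot'],'T') else np.array(s['ee_rot']).T@(X-np.array(s['tcp_pos'])))
R=cv2.Rodrigues(W['rvec'])[0];c=-R.T@np.ravel(W['tvec']);print('cam in tool',np.array(s['ee_rot']).T@(c-np.array(s['tcp_pos'])),(R@np.array(s['ee_rot'])).round(3))
```

```text
[ 0.54711505 -0.25272123  0.05498812] [[317.73005547 281.43531759]] [[345.74233464 334.67272946]]
[-7.23984793e-05 -1.85337143e-02  8.96091398e-03]
cam in tool [ 1.56715610e-04 -1.83740608e-01  7.50054653e-02] [[ 1.     0.     0.001]
 [ 0.001 -0.276 -0.961]
 [ 0.     0.961 -0.276]]
```

carry_out([
  [[0,0,0,0,0,0],[0,0,0,0,0,0],[0,0,-0.6,0,0,0],[0,0,-1.0,0,0,0],[0,0,-1.2,0,0,0]],
], fingers=190)

```text
time_s: 5.15
tcp_pos: [0.5447, -0.244, 0.0237]
ee_rot: [[-0.974, -0.001, 0.227], [-0.227, 0.0, -0.974], [0.001, -1.0, -0.0]]
wrist_force: [0.6, -0.2, -0.1]
gripper_width: 0.253
```

carry_out([
  [[0,0,-0.6,0,0,0],[0,0,-1.0,0,0,0],[0,0,-1.2,0,0,0],[0,0,-1.2,0,0,0]],
])

```text
time_s: 5.65
tcp_pos: [0.5449, -0.244, 0.0122]
ee_rot: [[-0.974, -0.0, 0.227], [-0.227, 0.0, -0.974], [0.0, -1.0, -0.0]]
wrist_force: [0.5, -0.3, -1.2]
gripper_width: 0.252
```

Run:
```python
from h import *
cap('wrist','wrist4.png');cap('side','side4.png')
im=cv2.imread('pics/side4.png'); cv2.imwrite('pics/s4d.png',cv2.resize(im[295:370,300:390],None,fx=8,fy=8,interpolation=cv2.INTER_NEAREST))
```

```text
(no output)
```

View pics/s4d.png

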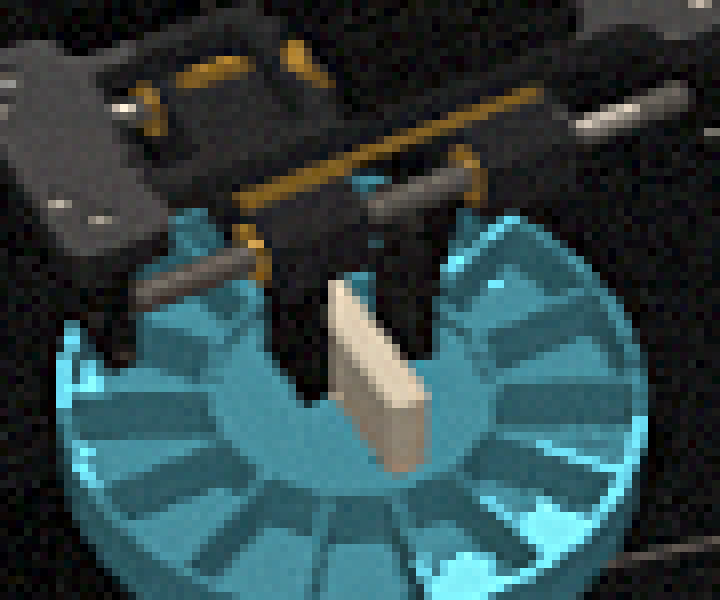

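View pics/wrist4.png

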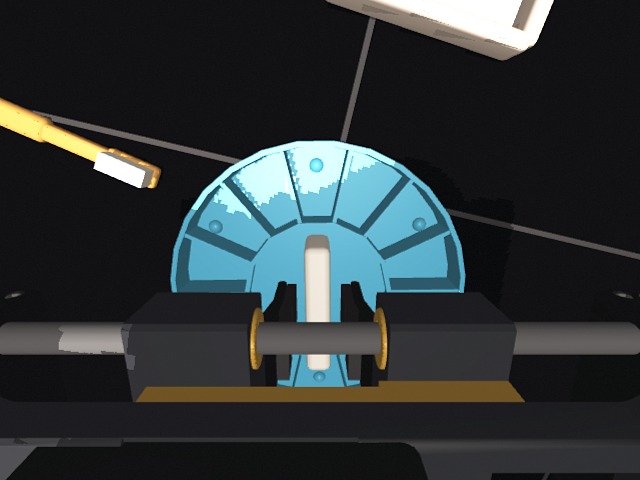

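carry_out([
  [[0,0,-0.4,0,0,0],[0,0,-0.6,0,0,0],[0,0,-0.6,0,0,0]],
])

```text
time_s: 6.12
tcp_pos: [0.5448, -0.244, 0.0061]
ee_rot: [[-0.974, -0.001, 0.227], [-0.227, 0.0, -0.974], [0.001, -1.0, -0.0]]
wrist_force: [-0.3, 0.4, 0.4]
gripper_width: 0.252
```

carry_out([
  [[0,0,0,0,0,0],[0,0,0,0,0,0],[0,0,0,0,0,0],[0,0,0,0,0,0]],
], fingers=255)

```text
time_s: 6.62
tcp_pos: [0.5452, -0.244, 0.0064]
ee_rot: [[-0.974, 0.0, 0.227], [-0.227, -0.0, -0.974], [-0.0, -1.0, 0.0]]
wrist_force: [0.1, 1.5, -0.5]
gripper_width: 0.134
```

```bash
sed -i 's/^def res(p)/bt=np.array([.5447,-.244,.048]); oT=np.array(kk(298,290))-proj(T,[bt])[0]; oS=np.array(ks(355,207))-proj(S,[bt])[0]; print(oT,oS)\nOFF={id(T):oT,id(S):oS}\nimport h\n_p=proj\ndef proj(d,P): return _p(d,P)+OFF[id(d)]\ndef res(p)/' fit.py; python3 fit.py
```

```text
[-0.74071497  0.41224684] [0.92068461 1.64811829]
[ 0.47929862  0.20269689 -0.08740157  1.92069303] 5.653608793350074
[-0.3  0.3 -0.4  1.6 -0.4 -0.1  0.1  0.1  0.1 -0.   1.7  2.1  0.8  2.7
  0.4]
bar [ 0.54370258 -0.24218053  0.048     ]
bar [ 0.54532123 -0.2489569   0.048     ]
barends [ 0.53650453 -0.21248833  0.048     ] [ 0.55125742 -0.27191361  0.048     ] 0.061229180124490995 103.94235068304936
barends [ 0.53901751 -0.21877335  0.048     ] [ 0.55068098 -0.27722834  0.048     ] 0.05960723462505462 101.28397888517921
```

View pics/ov_top0.png

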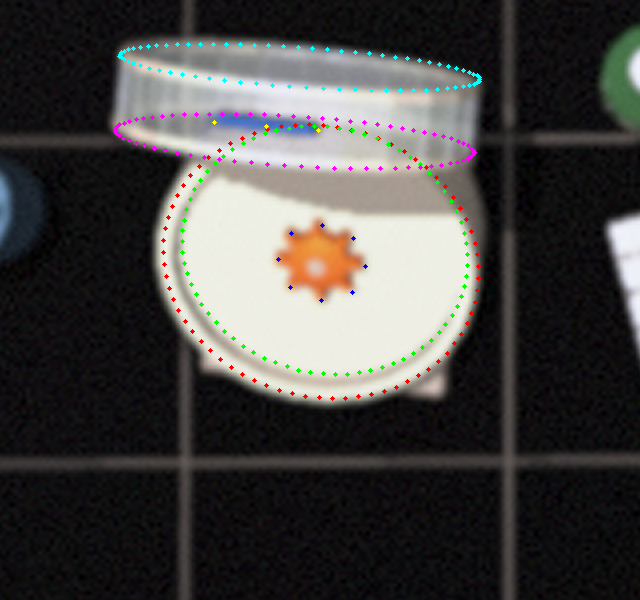

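View pics/ov_side0.png

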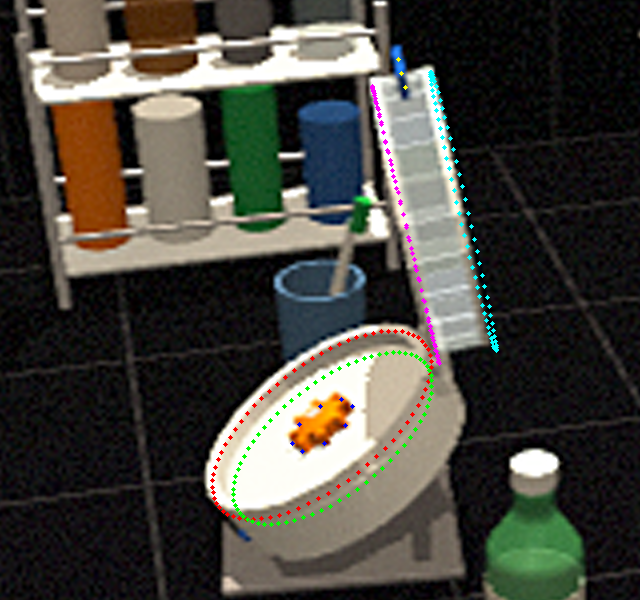

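carry_out([
  [[0,0,3,0,0,0],[0,0,8,0,0,0.12],[0,0,14,0,0,0.3],[0,0,20,0,0,0.48],[-2,4,24,0,0,0.66],[-4,8,27,0,0,0.84],[-6,12,29.4,0,0,1.02],[-8,17,29.4,0,0,1.2],[-10,22,29.4,0,0,1.38],[-12,27,29.4,0,0,1.56],[-14,31.5,29.4,0,0,1.74],[-16,35.8,29.4,0,0,1.92],[-16,35.8,29.4,0,0,2.09],[-16,35.8,29.4,0,0,2.09],[-16,35.8,29.4,0,0,2.09]],
])

```text
time_s: 8.5
tcp_pos: [0.3848, 0.1135, 0.3]
ee_rot: [[0.678, -0.001, 0.735], [-0.735, -0.0, 0.678], [-0.0, -1.0, -0.001]]
wrist_force: [1.0, 0.3, -2.1]
gripper_width: 0.136
```

Run:
```python
from h import *
s=sense(); print({k:np.round(v,4).tolist() for k,v in s.items() if k in('time_s','tcp_pos','ee_rot','joints')})
for n in('wrist','side','top'): cap(n,n+'5.png')
```

```text
{'time_s': 8.5, 'joints': [39.8968, -4.3169, -17.4268, -0.0152, -76.9354, 92.7892], 'tcp_pos': [0.3848, 0.1135, 0.3], 'ee_rot': [[0.6779, -0.0008, 0.7351], [-0.7351, -0.0003, 0.6779], [-0.0003, -1.0, -0.0008]]}
```

View pics/wrist5.png

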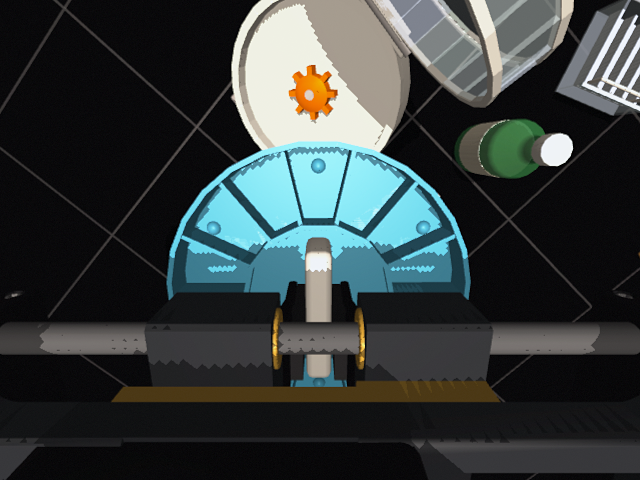

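View pics/side5.png

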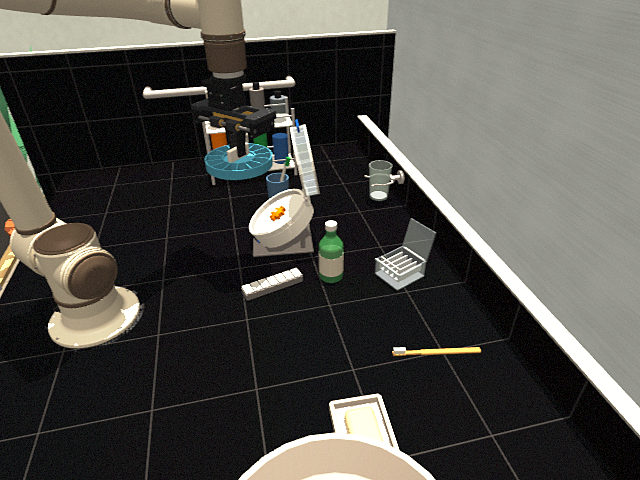

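Run:
```python
from h import *
im=cv2.imread('pics/wrist5.png'); cv2.imwrite('pics/w5h.png',cv2.resize(im[55:130,280:345],None,fx=9,fy=8,interpolation=cv2.INTER_CUBIC))
cv2.imwrite('pics/w5b.png',cv2.resize(im[220:395,260:380],None,fx=5,fy=3.4,interpolation=cv2.INTER_CUBIC))
d=load('wrist5.png');s=sense();t=np.array(s['tcp_pos']);R=np.array(s['ee_rot'])
for z in(-.032,0,.032):print(proj(d,[t+R@np.array([0,-.0416,z])]))
```

```text
[[320.15062812 380.88415275]]
[[320.26179244 320.49847992]]
[[320.3862154  252.91056626]]
```

View pics/w5h.png

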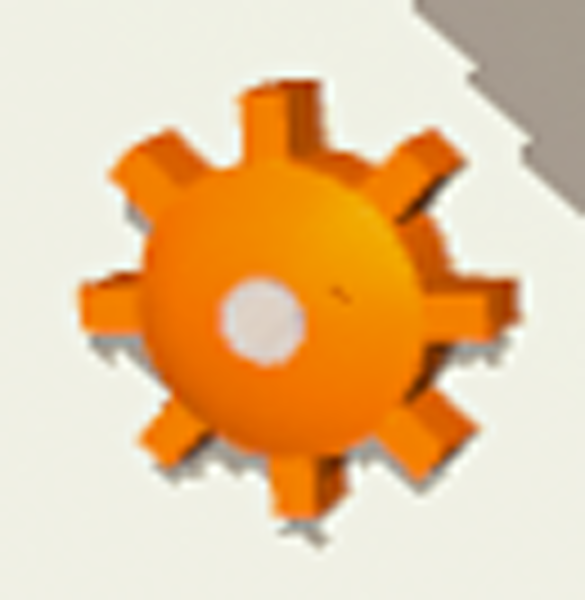

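View pics/w5b.png

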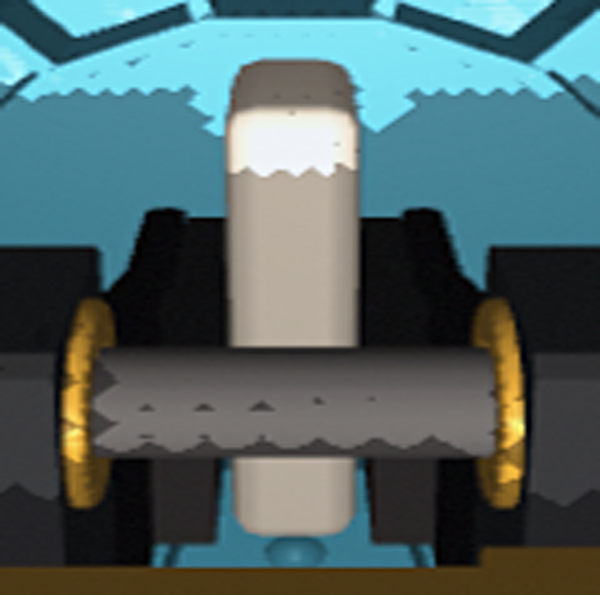

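```bash
cat > hub.py <<'E'
from h import *
from scipy.optimize import least_squares
d=load('wrist5.png')
pts=np.array([(264,88),(140,155),(80,308),(160,452),(296,515),(447,455),(490,315),(440,150)],float)
px=np.c_[280+pts[:,0]/9-.44,55+pts[:,1]/8-.44]
def f(p,yaw=-.0874):
    W=np.array([p[0],p[1],.088])+hubpts(p[2])@drumR(yaw).T
    q=proj(d,W); return np.array([min(np.linalg.norm(q-u,axis=1)) for u in px]),q
def g(p):
    q=f(p)[1]; i=[np.argmin(np.linalg.norm(q-u,axis=1)) for u in px]; return (q[i]-px).ravel()
for a in(-.2,0,.2):
    s=least_squares(g,[.48,.203,a]); print(s.x,s.cost,s.fun.round(1))
nose=(280+262/9-.44,55+321/8-.44)
R=drumR(-.0874); print('nose ->',onz(d,nose,.088+.015*R[2,2])-R@[0,0,.015])
E
python3 hub.py
```

```text
[0.47922829 0.20554089 0.0437001 ] 3.782244835438938 [ 0.7 -0.  -1.3 -0.1  0.7 -0.4 -0.  -0.3  0.8 -0.3 -0.4  0.7  0.9 -0.2
 -1.3  0.6]
[0.47922829 0.20554089 0.0437001 ] 3.782244835438769 [ 0.7 -0.  -1.3 -0.1  0.7 -0.4 -0.  -0.3  0.8 -0.3 -0.4  0.7  0.9 -0.2
 -1.3  0.6]
[0.47922829 0.20554089 0.0437001 ] 3.7822448354386675 [ 0.7 -0.  -1.3 -0.1  0.7 -0.4 -0.  -0.3  0.8 -0.3 -0.4  0.7  0.9 -0.2
 -1.3  0.6]
nose -> [0.47792344 0.20618386 0.088     ]
```

```bash
cat > tgt.py <<'E'
from h import *
import sys
def target(h,o=(.4795,.2042,.088),yaw=-.0874,ang=np.pi/4+.044,off=(0,.0064,.001),dxy=(0,0)):
    D=drumR(yaw); z=D@[np.cos(ang),np.sin(ang),0]; y=-D[:,2]; x=np.cross(y,z); R=np.c_[x,y,z]
    return np.array(o)+D@[dxy[0],dxy[1],h]-R@np.array(off),R
if __name__=='__main__':
    s=sense();t=np.array(s['tcp_pos']);R0=np.array(s['ee_rot'])
    for h in(.12,.07,.03,.02,.009,0):
        p,R=target(h); rv=Rot.from_matrix(R@R0.T).as_rotvec()
        print(h,p.round(4),'shift cm',((p-t)*100).round(2),'rv',rv.round(3))
    print(drumR(-.0874)[:,2])
E
python3 tgt.py
```

```text
0.12 [0.4159 0.209  0.1971] shift cm [  3.08   9.56 -10.3 ] rv [-0.045 -0.522 -0.003]
0.07 [0.4408 0.2069 0.1538] shift cm [  5.57   9.34 -14.63] rv [-0.045 -0.522 -0.003]
0.03 [0.4607 0.2051 0.1192] shift cm [  7.56   9.17 -18.1 ] rv [-0.045 -0.522 -0.003]
0.02 [0.4657 0.2047 0.1105] shift cm [  8.06   9.13 -18.96] rv [-0.045 -0.522 -0.003]
0.009 [0.4712 0.2042 0.101 ] shift cm [  8.61   9.08 -19.92] rv [-0.045 -0.522 -0.003]
0 [0.4757 0.2038 0.0932] shift cm [  9.06   9.04 -20.69] rv [-0.045 -0.522 -0.003]
[-0.49809153  0.04364439  0.8660254 ]
```

carry_out([
  [[0,1,0,-0.011,-0.13,-0.001],[0,3,-1,-0.022,-0.26,-0.002],[1,6,-3,-0.034,-0.4,-0.003],[2.1,9.5,-6,-0.045,-0.522,-0.003],[3.1,9.55,-10.3,-0.045,-0.522,-0.003],[5.55,9.35,-14.6,-0.045,-0.522,-0.003],[5.55,9.35,-14.6,-0.045,-0.522,-0.003],[5.55,9.35,-14.6,-0.045,-0.522,-0.003]],
])

```text
time_s: 9.65
tcp_pos: [0.4413, 0.2075, 0.1555]
ee_rot: [[0.577, 0.499, 0.646], [-0.728, -0.044, 0.684], [0.37, -0.865, 0.338]]
wrist_force: [0.3, 0.2, -1.7]
gripper_width: 0.135
```

```bash
python3 - <<'E'
from h import *
for n in('wrist','side','top'): cap(n,n+'6.png')
im=cv2.imread('pics/side6.png'); cv2.imwrite('pics/s6c.png',cv2.resize(im[110:270,200:350],None,fx=4.5,fy=3.7,interpolation=cv2.INTER_CUBIC))
im=cv2.imread('pics/top6.png'); cv2.imwrite('pics/t6c.png',cv2.resize(im[190:310,165:295],None,fx=5,fy=5,interpolation=cv2.INTER_CUBIC))
E
python3 tgt.py
```

```text
0.12 [0.4159 0.209  0.1971] shift cm [-2.49 -0.02  4.06] rv [-0.002  0.003 -0.004]
0.07 [0.4408 0.2069 0.1538] shift cm [-0.   -0.24 -0.27] rv [-0.002  0.003 -0.004]
0.03 [0.4607 0.2051 0.1192] shift cm [ 1.99 -0.41 -3.73] rv [-0.002  0.003 -0.004]
0.02 [0.4657 0.2047 0.1105] shift cm [ 2.49 -0.46 -4.6 ] rv [-0.002  0.003 -0.004]
0.009 [0.4712 0.2042 0.101 ] shift cm [ 3.04 -0.5  -5.55] rv [-0.002  0.003 -0.004]
0 [0.4757 0.2038 0.0932] shift cm [ 3.49 -0.54 -6.33] rv [-0.002  0.003 -0.004]
[-0.49809153  0.04364439  0.8660254 ]
```

View pics/s6c.png

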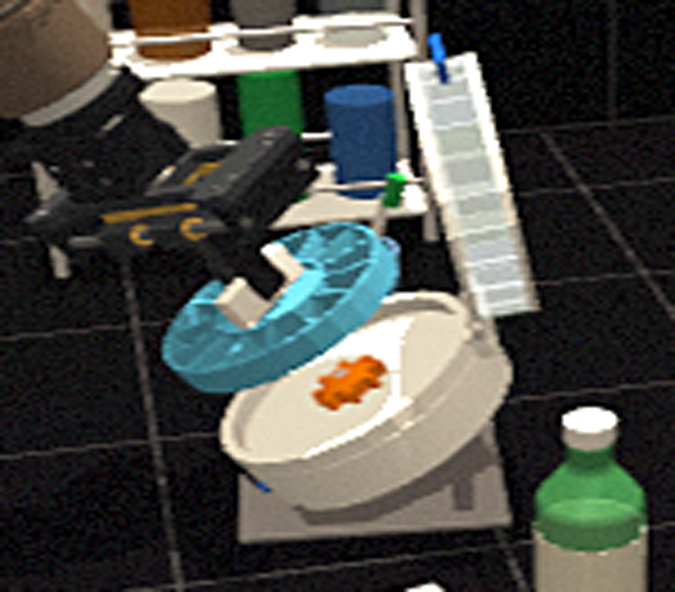

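View pics/t6c.png

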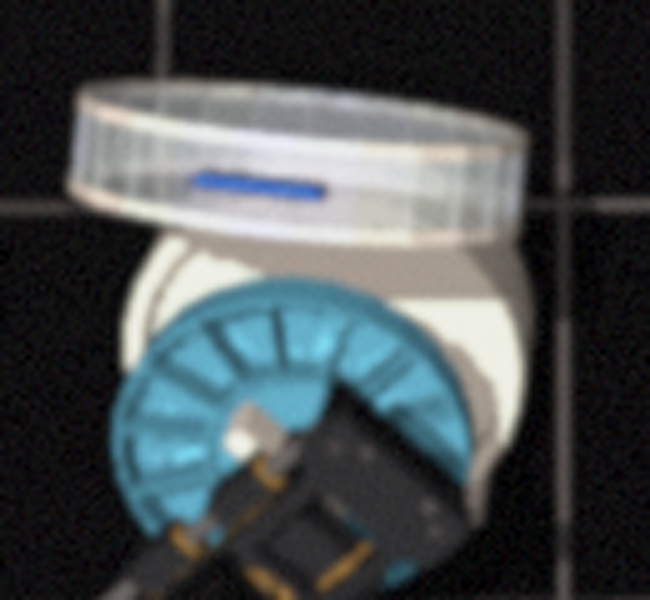

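View pics/wrist6.png

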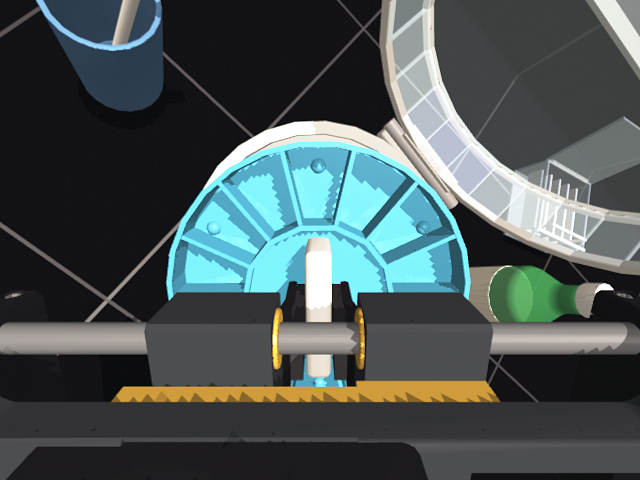

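carry_out([
  [[1,-0.09,-1.73,0,0,0],[2,-0.17,-3.46,0,0,0],[2.49,-0.22,-4.33,0,0,0],[2.49,-0.22,-4.33,0,0,0],[2.49,-0.22,-4.33,0,0,0]],
])

```text
time_s: 10.42
tcp_pos: [0.4656, 0.2062, 0.1124]
ee_rot: [[0.579, 0.5, 0.644], [-0.726, -0.042, 0.686], [0.37, -0.865, 0.339]]
wrist_force: [0.0, 0.7, -1.7]
gripper_width: 0.135
```

```bash
python3 - <<'E'
from h import *
for n in('side','top'): cap(n,n+'7.png')
im=cv2.imread('pics/side7.png'); cv2.imwrite('pics/s7c.png',cv2.resize(im[150:260,220:330],None,fx=6,fy=5.4,interpolation=cv2.INTER_CUBIC))
im=cv2.imread('pics/top7.png'); cv2.imwrite('pics/t7c.png',cv2.resize(im[190:310,165:295],None,fx=5,fy=5,interpolation=cv2.INTER_CUBIC))
E
python3 tgt.py
```

```text
0.12 [0.4159 0.209  0.1971] shift cm [-4.95  0.27  8.5 ] rv [ 0.     0.002 -0.004]
0.07 [0.4408 0.2069 0.1538] shift cm [-2.45  0.05  4.17] rv [ 0.     0.002 -0.004]
0.03 [0.4607 0.2051 0.1192] shift cm [-0.46 -0.12  0.7 ] rv [ 0.     0.002 -0.004]
0.02 [0.4657 0.2047 0.1105] shift cm [ 0.04 -0.17 -0.16] rv [ 0.     0.002 -0.004]
0.009 [0.4712 0.2042 0.101 ] shift cm [ 0.58 -0.21 -1.12] rv [ 0.     0.002 -0.004]
0 [0.4757 0.2038 0.0932] shift cm [ 1.03 -0.25 -1.9 ] rv [ 0.     0.002 -0.004]
[-0.49809153  0.04364439  0.8660254 ]
```

View pics/s7c.png

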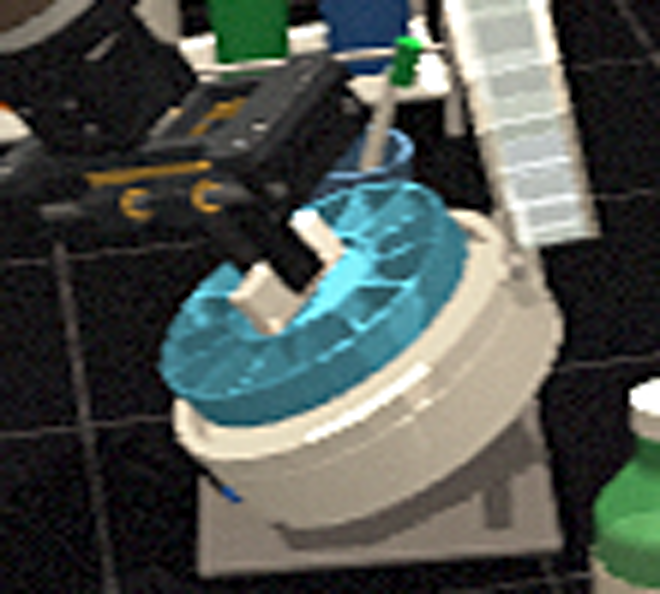

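View pics/t7c.png

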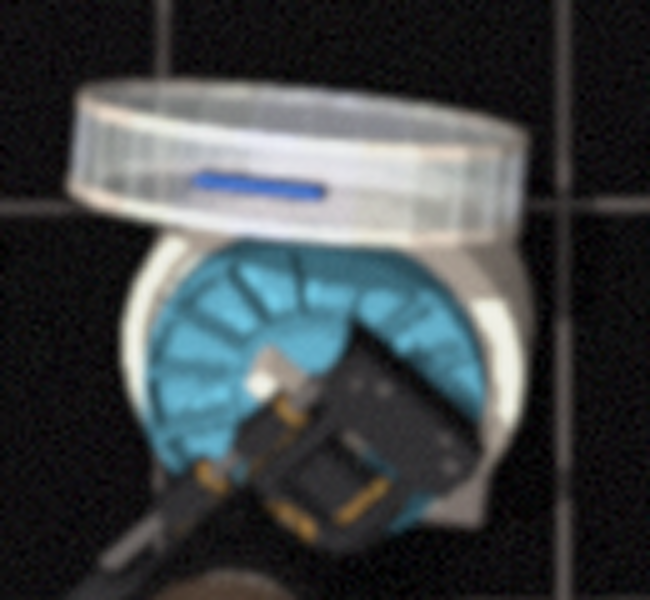

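carry_out([
  [[0.2,-0.18,-0.5,0,0,0],[0.4,-0.2,-0.8,0,0,0],[0.6,-0.21,-1.1,0,0,0],[0.6,-0.21,-1.1,0,0,0]],
])

```text
time_s: 11.02
tcp_pos: [0.4715, 0.2036, 0.1005]
ee_rot: [[0.579, 0.499, 0.644], [-0.726, -0.043, 0.686], [0.37, -0.865, 0.337]]
wrist_force: [0.0, -0.8, -2.2]
gripper_width: 0.133
```

```bash
python3 tgt.py|tail -4
```

```text
0.02 [0.4657 0.2047 0.1105] shift cm [-0.58  0.11  1.  ] rv [ 0.001  0.001 -0.003]
0.009 [0.4712 0.2042 0.101 ] shift cm [-0.03  0.06  0.05] rv [ 0.001  0.001 -0.003]
0 [0.4757 0.2038 0.0932] shift cm [ 0.42  0.02 -0.73] rv [ 0.001  0.001 -0.003]
[-0.49809153  0.04364439  0.8660254 ]
```

carry_out([
  [[0.1,0.03,-0.2,0,0,0],[0.2,0.03,-0.4,0,0,0],[0.3,0.03,-0.55,0,0,0],[0.3,0.03,-0.55,0,0,0]],
])

```text
time_s: 11.52
tcp_pos: [0.4745, 0.2033, 0.0944]
ee_rot: [[0.579, 0.498, 0.645], [-0.726, -0.044, 0.686], [0.37, -0.866, 0.336]]
wrist_force: [-0.8, -0.2, -2.9]
gripper_width: 0.133
```

```bash
python3 tgt.py|tail -3
```

```text
0.009 [0.4712 0.2042 0.101 ] shift cm [-0.33  0.09  0.66] rv [ 0.002  0.    -0.002]
0 [0.4757 0.2038 0.0932] shift cm [ 0.11  0.05 -0.12] rv [ 0.002  0.    -0.002]
[-0.49809153  0.04364439  0.8660254 ]
```

carry_out([
  [[0.05,0.03,-0.08,0,0,0],[0.1,0.03,-0.17,0,0,0],[0.15,0.03,-0.26,0,0,0],[0.15,0.03,-0.26,0,0,0]],
])

```text
time_s: 12.02
tcp_pos: [0.4755, 0.2039, 0.0933]
ee_rot: [[0.579, 0.501, 0.643], [-0.726, -0.043, 0.687], [0.371, -0.865, 0.339]]
wrist_force: [-11.7, -2.0, 13.3]
gripper_width: 0.132
```

```bash
python3 tgt.py|tail -2
```

```text
0 [0.4757 0.2038 0.0932] shift cm [ 0.02 -0.01 -0.01] rv [ 0.001  0.003 -0.004]
[-0.49809153  0.04364439  0.8660254 ]
```

carry_out([
  [[0,0,0,0,0,0],[0,0,0,0,0,0],[0,0,0,0,0,0],[-0.5,0.04,0.87,0,0,0],[-2,0.17,3.46,0,0,0],[-4.5,0.4,7.8,0,0,0],[-7,0.6,12,0,0,0],[-7,0.6,12,0,0,0]],
], fingers=190)

```text
time_s: 13.02
tcp_pos: [0.4048, 0.2107, 0.213]
ee_rot: [[0.58, 0.497, 0.645], [-0.726, -0.042, 0.686], [0.368, -0.867, 0.337]]
wrist_force: [0.9, 0.9, -0.2]
gripper_width: 0.249
```

Run:
```python
from h import *
for n in('side','top','wrist'): cap(n,n+'8.png')
im=cv2.imread('pics/side8.png'); cv2.imwrite('pics/s8c.png',cv2.resize(im[150:260,220:330],None,fx=6,fy=5.4,interpolation=cv2.INTER_CUBIC))
```

```text
(no output)
```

View pics/s8c.png

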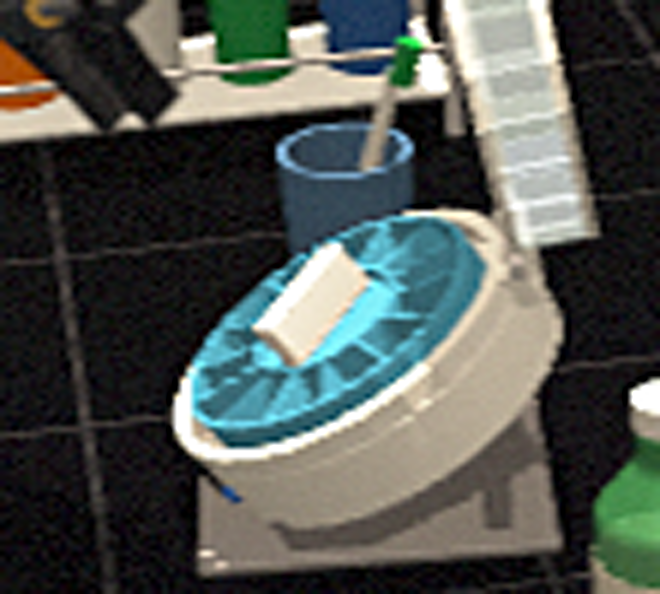

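View pics/wrist8.png

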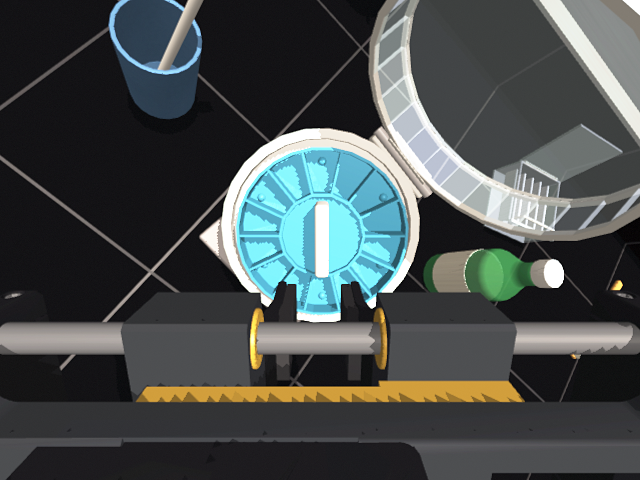

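View pics/top8.png

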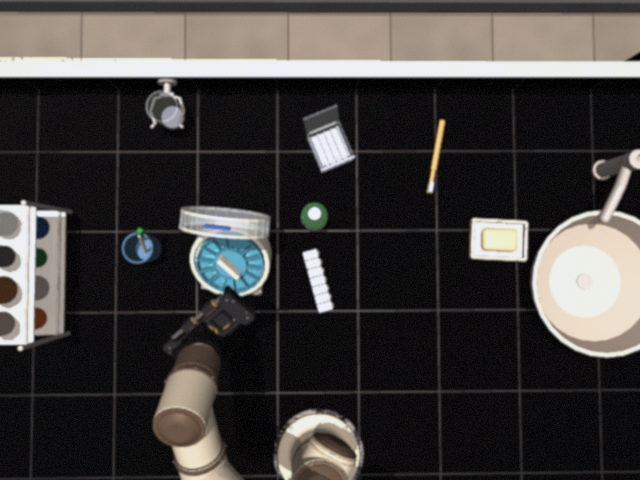

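```bash
cat > lid.py <<'E'
from h import *
O=np.array([.4795,.2042,.088]);YAW=-.0874
D=drumR(YAW)
def W(P): return O+D@np.asarray(P)
def lidp(t,q): return W(HINGE+lidR(t)@np.asarray(q))
B=np.c_[[0,-1.,0],[0,0,-1.],[1.,0,0]]
def toolR(phi): return Rot.from_euler('z',YAW).as_matrix()@Rot.from_euler('y',-phi).as_matrix()@B
def tcp(t,phi,lx=-.175,gap=0.,corner=(0,-.018,-.0095)):
    R=toolR(phi); return lidp(t,(lx,0,.039+gap))-R@np.array(corner),R
if __name__=='__main__':
    s=sense();t0=np.array(s['tcp_pos']);R0=np.array(s['ee_rot'])
    print('tab',lidp(1.92,(-.205,0,.02)),'contact',lidp(1.92,(-.175,0,.039)))
    def pr(n,t,phi,**k):
        p,R=tcp(t,phi,**k); print(n,p.round(4),((p-t0)*100).round(2),Rot.from_matrix(R@R0.T).as_rotvec().round(3))
    pr('behind',1.92,0,gap=.04)
    for t in(1.92,1.6,1.3,1.,.7,.4,.2,0,-.05): pr(t,t,min(max((1.9-t)/1.9,0),1)*np.pi/6)
E
python3 lid.py
```

```text
tab [0.54039771 0.19886395 0.3539851 ] contact [0.5642236  0.19677625 0.32773688]
behind [0.6129 0.1925 0.3167] [20.74 -1.93 10.33] [ 0.257  0.476 -0.815]
1.92 [0.5737 0.1959 0.3097] [16.82 -1.59  9.64] [ 0.257  0.476 -0.815]
1.6 [0.5186 0.2008 0.304 ] [11.31 -1.11  9.07] [ 0.283  0.396 -0.803]
1.3 [0.4713 0.2049 0.2829] [ 6.58 -0.69  6.95] [ 0.308  0.315 -0.79 ]
1.0 [0.4327 0.2083 0.2484] [ 2.71 -0.36  3.5 ] [ 0.333  0.235 -0.776]
0.7 [0.4062 0.2106 0.2038] [ 0.06 -0.12 -0.96] [ 0.357  0.155 -0.761]
0.4 [0.3943 0.2117 0.1531] [-1.12 -0.02 -6.03] [ 0.381  0.075 -0.746]
0.2 [0.3951 0.2116 0.1182] [-1.04 -0.03 -9.52] [ 0.397  0.021 -0.735]
0 [0.403  0.2109 0.0841] [ -0.26  -0.1  -12.93] [ 0.412 -0.032 -0.724]
-0.05 [0.4059 0.2107 0.0756] [  0.03  -0.12 -13.78] [ 0.412 -0.032 -0.724]
```

carry_out([
  [[-2,0,5,0.043,0.079,-0.136],[-2,0,11,0.086,0.159,-0.272],[-1,0,16,0.13,0.24,-0.41],[0,0,19.5,0.171,0.317,-0.543],[4,-0.5,20,0.214,0.397,-0.68],[10,-1,20,0.257,0.476,-0.815],[16,-1.5,20,0.257,0.476,-0.815],[21.5,-1.9,19,0.257,0.476,-0.815],[21.5,-1.9,14,0.257,0.476,-0.815],[21.5,-1.9,12.5,0.257,0.476,-0.815],[21.5,-1.9,12.5,0.257,0.476,-0.815]],
], fingers=255)

```text
time_s: 14.55
tcp_pos: [0.6211, 0.1893, 0.3359]
ee_rot: [[-0.09, -0.007, 0.996], [-0.996, -0.005, -0.09], [0.005, -1.0, -0.006]]
wrist_force: [-0.5, 0.4, 0.6]
gripper_width: 0.008
```

```bash
python3 - <<'E'
from h import *
for n in('side',): cap(n,n+'9.png')
im=cv2.imread('pics/side9.png'); cv2.imwrite('pics/s9c.png',cv2.resize(im[50:260,200:400],None,fx=4,fy=2.85,interpolation=cv2.INTER_CUBIC))
E
python3 lid.py
```

```text
tab [0.54039771 0.19886395 0.3539851 ] contact [0.5642236  0.19677625 0.32773688]
behind [0.6129 0.1925 0.3167] [-0.85  0.27 -2.16] [ 0.003 -0.003  0.002]
1.92 [0.5737 0.1959 0.3097] [-4.78  0.61 -2.86] [ 0.003 -0.003  0.002]
1.6 [0.5186 0.2008 0.304 ] [-10.29   1.09  -3.43] [-0.005 -0.085  0.002]
1.3 [0.4713 0.2049 0.2829] [-15.01   1.51  -5.54] [-0.012 -0.167  0.002]
1.0 [0.4327 0.2083 0.2484] [-18.88   1.85  -8.99] [-0.019 -0.25   0.002]
0.7 [0.4062 0.2106 0.2038] [-21.53   2.08 -13.45] [-0.027 -0.332  0.002]
0.4 [0.3943 0.2117 0.1531] [-22.72   2.18 -18.52] [-0.034 -0.415  0.002]
0.2 [0.3951 0.2116 0.1182] [-22.64   2.17 -22.01] [-0.039 -0.469  0.003]
0 [0.403  0.2109 0.0841] [-21.85   2.11 -25.43] [-0.044 -0.524  0.003]
-0.05 [0.4059 0.2107 0.0756] [-21.56   2.08 -26.27] [-0.044 -0.524  0.003]
```

View pics/s9c.png

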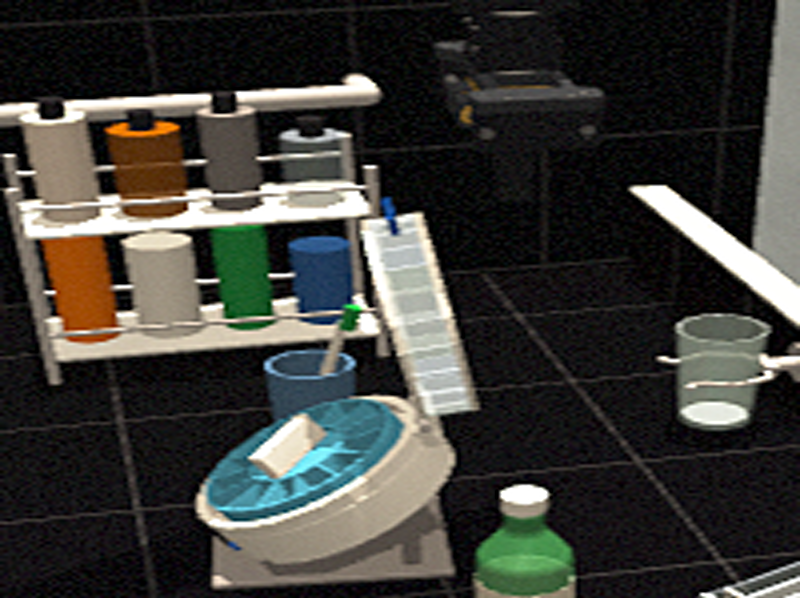

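carry_out([
  [[-0.8,0.3,-2.2,0,0,0],[-2.8,0.4,-2.6,0,0,0],[-4.8,0.6,-2.9,0,0,0],[-7.5,0.85,-3.0,0,-0.04,0],[-10.3,1.1,-3.4,0,-0.085,0],[-12.7,1.3,-4.3,-0.01,-0.126,0],[-15,1.5,-5.5,-0.012,-0.167,0],[-17,1.7,-7.1,-0.015,-0.21,0],[-18.9,1.85,-9,-0.02,-0.25,0],[-18.9,1.85,-9,-0.02,-0.25,0]],
])

```text
time_s: 15.85
tcp_pos: [0.4305, 0.209, 0.2485]
ee_rot: [[-0.085, 0.244, 0.966], [-0.996, -0.019, -0.083], [-0.002, -0.969, 0.245]]
wrist_force: [0.7, -0.6, 0.3]
gripper_width: 0.01
```

```bash
python3 - <<'E'
from h import *
for n in('side',): cap(n,n+'10.png')
im=cv2.imread('pics/side10.png'); cv2.imwrite('pics/s10c.png',cv2.resize(im[50:260,200:400],None,fx=4,fy=2.85,interpolation=cv2.INTER_CUBIC))
E
python3 lid.py | tail -6
```

```text
1.0 [0.4327 0.2083 0.2484] [ 0.06 -0.18 -0.12] [-0.003  0.001 -0.001]
0.7 [0.4062 0.2106 0.2038] [-2.59  0.05 -4.59] [-0.011 -0.081 -0.001]
0.4 [0.3943 0.2117 0.1531] [-3.78  0.16 -9.66] [-0.018 -0.163 -0.002]
0.2 [0.3951 0.2116 0.1182] [ -3.7    0.15 -13.15] [-0.023 -0.218 -0.002]
0 [0.403  0.2109 0.0841] [ -2.91   0.08 -16.56] [-0.027 -0.273 -0.002]
-0.05 [0.4059 0.2107 0.0756] [ -2.62   0.06 -17.41] [-0.027 -0.273 -0.002]
```

View pics/s10c.png

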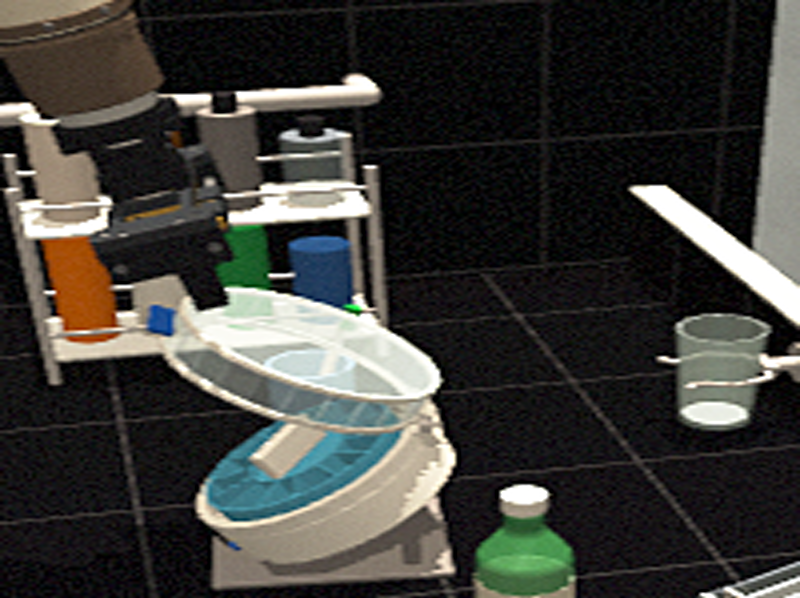

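Lid follows nicely (about 1.0 rad, fingertip on its outer face). Continue closing.

carry_out([
  [[-1.4,0,-2.2,-0.005,-0.04,0],[-2.6,0,-4.6,-0.01,-0.08,0],[-3.4,0,-7.1,-0.014,-0.12,0],[-3.8,0,-9.7,-0.018,-0.163,0],[-3.75,0,-11.4,-0.02,-0.19,0],[-3.7,0,-13.15,-0.023,-0.218,0],[-3.35,0,-14.9,-0.025,-0.245,0],[-3.1,0,-15.8,-0.027,-0.265,0],[-2.9,0,-16.5,-0.027,-0.273,0],[-2.9,0,-16.5,-0.027,-0.273,0]],
])

```text
time_s: 17.15
tcp_pos: [0.4215, 0.2297, 0.1087]
ee_rot: [[-0.101, 0.471, 0.876], [-0.995, -0.065, -0.079], [0.019, -0.88, 0.475]]
wrist_force: [0.2, -0.3, 0.4]
gripper_width: 0.005
```

```bash
python3 - <<'E'
from h import *
for n in('side',): cap(n,n+'11.png')
im=cv2.imread('pics/side11.png'); cv2.imwrite('pics/s11c.png',cv2.resize(im[130:270,210:350],None,fx=5,fy=4,interpolation=cv2.INTER_CUBIC))
E
python3 lid.py | tail -2
```

```text
0 [0.403  0.2109 0.0841] [-1.79 -1.85 -2.44] [ 0.017 -0.03   0.014]
-0.05 [0.4059 0.2107 0.0756] [-1.51 -1.87 -3.29] [ 0.017 -0.03   0.014]
```

View pics/s11c.png

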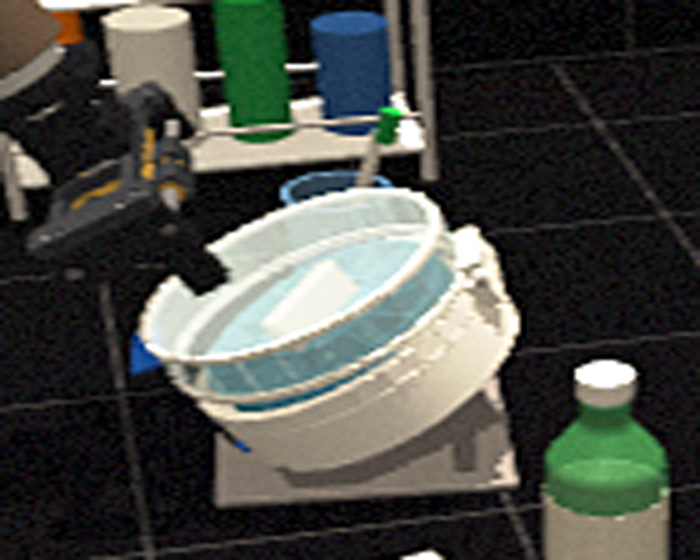

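Run:
```python
from h import *
s=sense(); print(np.round(s['joints'],1),np.round(s['wrist_force'],1),s['tcp_pos'])
```

```text
[ 50.5   5.5 -61.   73.1 -25.  -34.1] [-0.1 -0.3 -0.3] [0.42091166 0.22938482 0.10846147]
```

carry_out([
  [[0,0,3,0,0,0],[1,0,6,0.007,0.1,0],[3,0,9,0.015,0.25,0],[4,0,10,0.02,0.4,0],[4,0,10,0.03,0.523,0],[4,0,10,0.03,0.523,0],[4,0,10,0.03,0.523,0]],
])

```text
time_s: 18.08
tcp_pos: [0.4602, 0.2289, 0.2073]
ee_rot: [[-0.085, -0.034, 0.996], [-0.996, -0.035, -0.086], [0.038, -0.999, -0.031]]
wrist_force: [-0.1, -0.3, 0.0]
gripper_width: 0.005
```

Run:
```python
from h import *
from lid import *
s=sense(); print(np.round(s['joints'],1),np.round(s['wrist_force'],1),s['tcp_pos']); print(np.round(s['ee_rot'],3))
t0=np.array(s['tcp_pos']);R0=np.array(s['ee_rot'])
for lx in(-.16,-.13,-.11):
  for gap in(.03,0,-.004):
    p,R=tcp(0,0.,lx=lx,gap=gap,corner=(0,-.018,.0095)); print(lx,gap,p.round(4),((p-t0)*100).round(2),Rot.from_matrix(R@R0.T).as_rotvec().round(3))
```

```text
[ 44.6  12.4 -12.4   0.1 -67.9  40.5] [-0.1 -0.3  0. ] [0.46019859 0.22887519 0.20728296]
[[-0.085 -0.034  0.996]
 [-0.996 -0.035 -0.086]
 [ 0.038 -0.999 -0.031]]
-0.16 0.03 [0.3743 0.2134 0.1104] [-8.59 -1.55 -9.69] [ 0.035 -0.034 -0.002]
-0.16 0 [0.3893 0.2121 0.0844] [ -7.09  -1.68 -12.29] [ 0.035 -0.034 -0.002]
-0.16 -0.004 [0.3913 0.2119 0.0809] [ -6.89  -1.69 -12.63] [ 0.035 -0.034 -0.002]
-0.13 0.03 [0.4002 0.2111 0.1254] [-6.   -1.77 -8.19] [ 0.035 -0.034 -0.002]
-0.13 0 [0.4152 0.2098 0.0994] [ -4.5   -1.9  -10.79] [ 0.035 -0.034 -0.002]
-0.13 -0.004 [0.4172 0.2097 0.0959] [ -4.3   -1.92 -11.13] [ 0.035 -0.034 -0.002]
-0.11 0.03 [0.4175 0.2096 0.1354] [-4.27 -1.92 -7.19] [ 0.035 -0.034 -0.002]
-0.11 0 [0.4324 0.2083 0.1094] [-2.78 -2.06 -9.79] [ 0.035 -0.034 -0.002]
-0.11 -0.004 [0.4344 0.2082 0.1059] [ -2.58  -2.07 -10.13] [ 0.035 -0.034 -0.002]
```

carry_out([
  [[-3,-1,-3,0.035,-0.034,0],[-5.8,-1.8,-6,0.035,-0.034,0],[-5.8,-1.8,-8.5,0.035,-0.034,0],[-5.8,-1.8,-10,0.035,-0.034,0],[-5.8,-1.8,-11,0.035,-0.034,0],[-5.8,-1.8,-11.5,0.035,-0.034,0],[-5.8,-1.8,-11.8,0.035,-0.034,0],[-5.8,-1.8,-11.8,0.035,-0.034,0]],
])

```text
time_s: 19.08
tcp_pos: [0.4009, 0.2103, 0.089]
ee_rot: [[-0.084, -0.0, 0.997], [-0.997, -0.002, -0.084], [0.002, -1.0, -0.0]]
wrist_force: [1.2, -0.9, 0.8]
gripper_width: 0.007
```

Run:
```python
from h import *
s=sense(); print(np.round(s['joints'],1))
for n in('side',): cap(n,n+'12.png')
im=cv2.imread('pics/side12.png'); cv2.imwrite('pics/s12c.png',cv2.resize(im[130:270,210:350],None,fx=5,fy=4,interpolation=cv2.INTER_CUBIC))
```

```text
[ 48.4  12.5 -31.9   0.1 -45.7  36.8]
```

View pics/s12c.png

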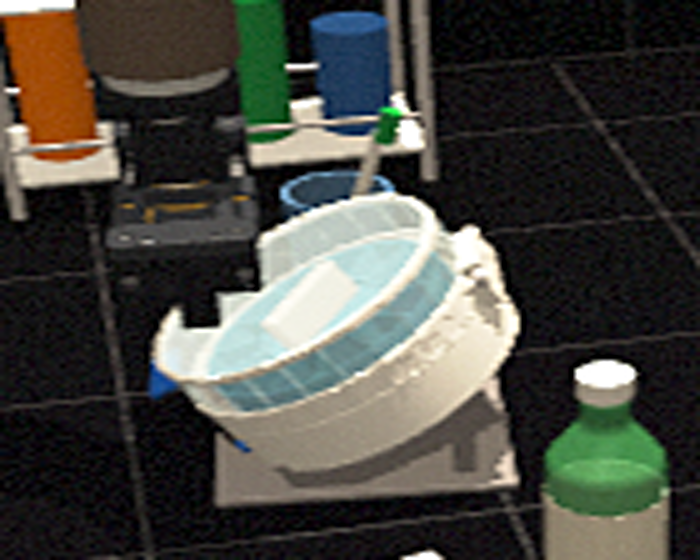

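Lid is nearly shut (tab moved from (140,350) to (160,380) in the crop). Press on until there is a firm reaction.

carry_out([
  [[0,0,-0.3,0,0,0],[0,0,-0.6,0,0,0],[0,0,-0.6,0,0,0]],
])

```text
time_s: 19.5
tcp_pos: [0.4016, 0.2104, 0.0873]
ee_rot: [[-0.081, 0.002, 0.997], [-0.997, -0.002, -0.081], [0.002, -1.0, 0.002]]
wrist_force: [-11.7, -4.2, 31.2]
gripper_width: 0.004
```

carry_out([
  [[0,0,0.5,0,0,0],[-1,0,6,0,0,0],[-2,0,12,0,0,0],[-2,0,16,0,0,0],[-2,0,16,0,0,0]],
])

```text
time_s: 20.12
tcp_pos: [0.3822, 0.2117, 0.2463]
ee_rot: [[-0.083, 0.005, 0.997], [-0.997, 0.004, -0.083], [-0.005, -1.0, 0.005]]
wrist_force: [-0.6, -0.6, -1.0]
gripper_width: 0.001
```

Run:
```python
from h import *
from lid import *
for n in('side','top'): cap(n,n+'13.png')
for n,w,o in(('side13',(210,130,350,270),(.92,1.65)),('top13',(165,190,295,310),(-.74,.41))):
    im=cv2.imread('pics/%s.png'%n); d=load(n+'.png'); k=4.5
    I=cv2.resize(im,None,fx=k,fy=k,interpolation=cv2.INTER_CUBIC)
    for t,c in((0,(0,0,255)),(.1,(0,255,0))):
        P=[lidp(t,(-.205,y,.02)) for y in(-.025,0,.025)]+[lidp(t,q+np.array([-.097,0,.039])) for q in circ(.093,0,48)]
        for u in proj(d,P)+np.array(o): cv2.circle(I,tuple(np.int32(u*k+1.75)),2,c,-1)
    a,b,c_,e=[int(v*k) for v in w]; cv2.imwrite('pics/%so.png'%n,np.hstack([I[b:e,a:c_]])) 
    cv2.imwrite('pics/%sc.png'%n,cv2.resize(im,None,fx=k,fy=k,interpolation=cv2.INTER_CUBIC)[b:e,a:c_])
```

```text
(no output)
```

View pics/side13o.png

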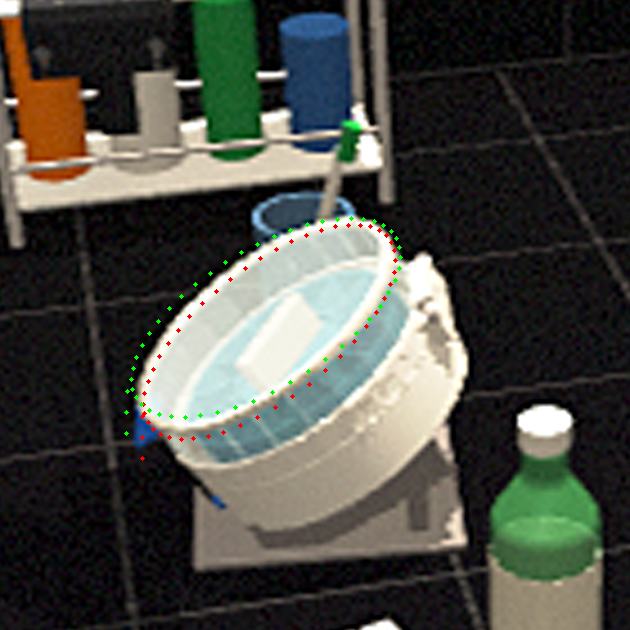

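View pics/side13c.png

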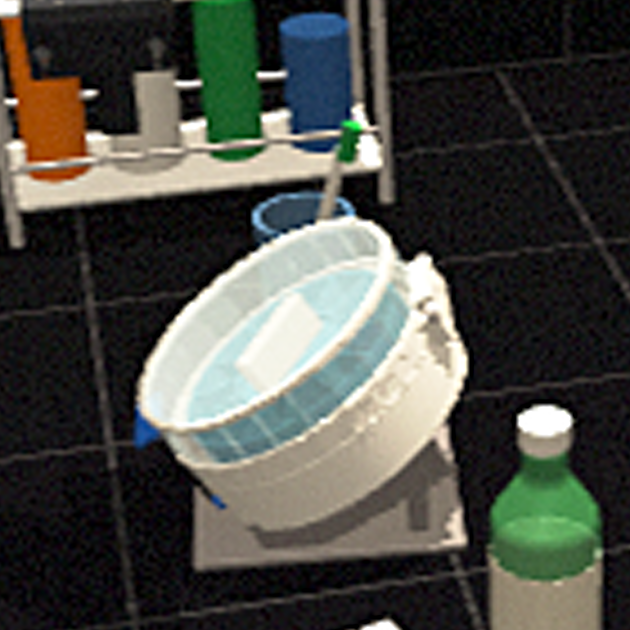

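View pics/top13o.png

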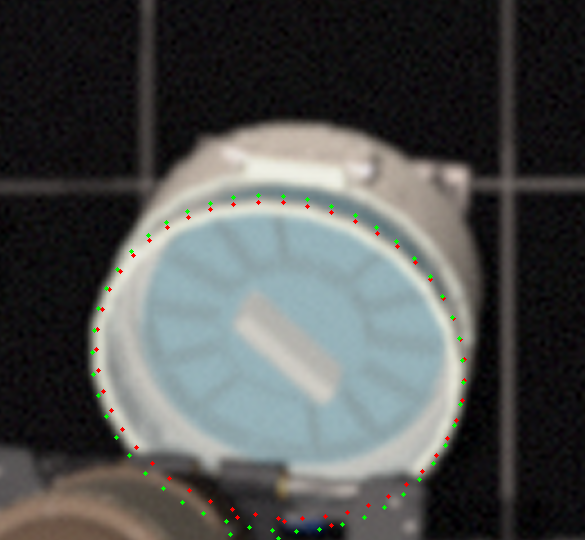

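carry_out([
  [[0.3,-0.1,-5.5,0,0,0],[0.3,-0.1,-11.5,0,0,0],[0.3,-0.1,-15,0,0,0],[0.3,-0.1,-16.5,0,0,0],[0.3,-0.1,-16.9,0,0,0],[0.3,-0.1,-17.2,0,0,0],[0.3,-0.1,-17.2,0,0,0]],
])

```text
time_s: 21.1
tcp_pos: [0.3821, 0.2062, 0.0755]
ee_rot: [[-0.081, -0.004, 0.997], [-0.997, -0.01, -0.081], [0.01, -1.0, -0.003]]
wrist_force: [-20.1, -9.1, 56.1]
gripper_width: 0.003
```

carry_out([
  [[0,0,0.4,0,0,0],[0,0,1.5,0,0,0],[-1,0,7,0,0,0],[-2,2,12,0,0,0],[-3,6,17,0,0,0],[-6,11,20,0,0,0],[-8,16,20,0,0,0],[-8,16,20,0,0,0],[-8,16,20,0,0,0]],
])

```text
time_s: 22.22
tcp_pos: [0.3034, 0.3687, 0.2692]
ee_rot: [[-0.083, -0.002, 0.997], [-0.997, -0.006, -0.083], [0.006, -1.0, -0.002]]
wrist_force: [0.1, -0.0, 0.4]
gripper_width: 0.003
```

```bash
cat > fl.py <<'E'
from h import *
from lid import *
from scipy.optimize import least_squares
for n in('side','top'): cap(n,n+'14.png')
for n,w in(('side14',(225,160,325,260)),('top14',(175,205,285,315))):
    im=cv2.imread('pics/%s.png'%n); a,b,c,e=w
    cv2.imwrite('pics/%sc.png'%n,cv2.resize(im[b:e,a:c],None,fx=6,fy=6,interpolation=cv2.INTER_CUBIC))
for n,o in(('side14.png',(.92,1.65)),('top14.png',(-.74,.41))):
    d=load(n)
    for t in(0,.04,.1): print(n,t,(proj(d,[lidp(t,(-.2,y,.02)) for y in(-.025,.025)])+o).round(1).tolist())
E
python3 fl.py
```

```text
side14.png 0 [[242.8, 230.7], [242.7, 221.2]]
side14.png 0.04 [[241.3, 228.5], [241.3, 219.1]]
side14.png 0.1 [[239.3, 225.2], [239.4, 215.9]]
top14.png 0 [[238.2, 304.6], [217.2, 302.8]]
top14.png 0.04 [[237.8, 306.1], [216.6, 304.4]]
top14.png 0.1 [[237.0, 308.3], [215.7, 306.5]]
```

View pics/side14c.png

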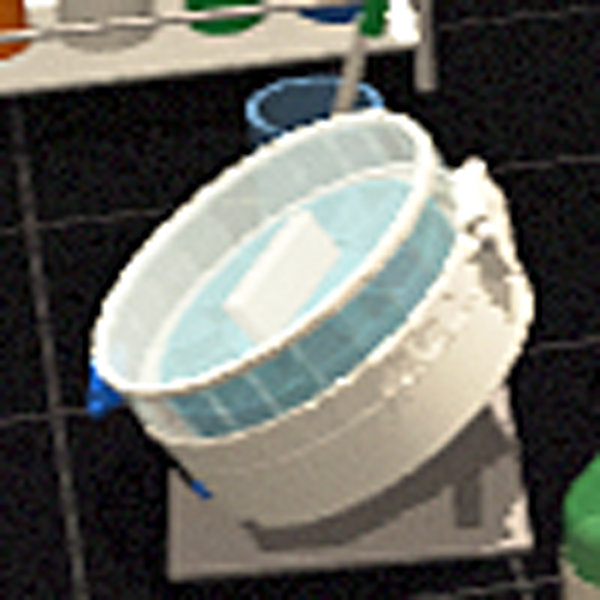

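View pics/top14c.png

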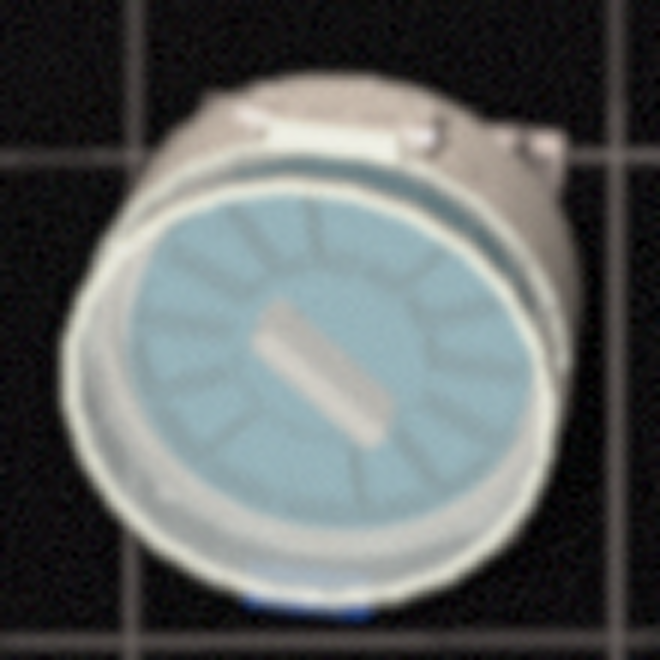

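View pics/top14.png

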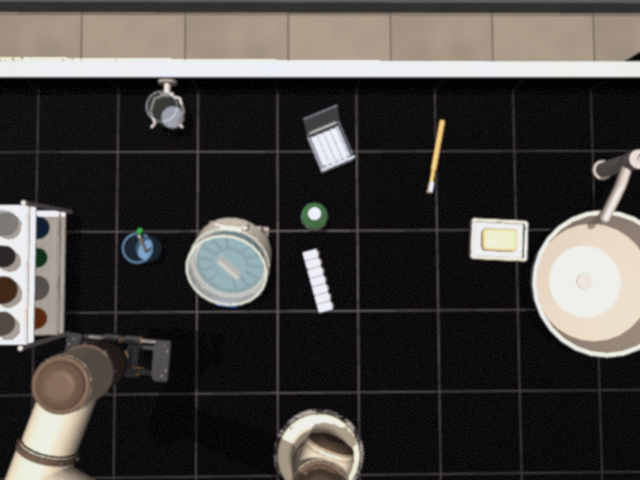

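Run:
```python
from station import ticket
print(ticket.finish_job())
```

```text
the job is handed in; nothing more can be done
None
```

I set the carousel on the deck, where it meshed with the hub on the first push, and pressed it home. Then I swung the lid shut, backed the arm off, and handed the job in at about 22 s of the 72 s allowed. The hand-in gives no verdict, so the results below are my own checks.

**Carousel:** It slid past the tooth-top height (9 mm) without resistance. It then met firm resistance (about 17 N) at a computed height of about 0.1 mm above home. After release, the side and wrist pictures showed it level and centred in the drum rim.

**Lid:** Two presses on top of it, at 31 N and 56 N, both met a hard stop. The slope between the two contact points was about 31°, against the deck's 30°. In the last pictures the tab matches a lid angle of about 0.01 rad, and the skirt sits flush on the rim.

**Bystanders and arm:** The top picture shows all six bystanders where they started. The gripper was clear of everything, with about 0 N on the wrist.

What failed or disagreed on the way:
- **First grasp:** The fingers closed on nothing above the bar. In the pictures the fingertips ended about 18 mm behind the TCP, not the stated 14 mm ahead of it. I went lower and the grasp then held.
- **Cameras:** The side and top views disagreed by up to 7 mm at first. I corrected them using the known position of the grasped bar.
- **First lid closing:** It stalled with joint 3 close to its range limit (about -61°), so I finished with the tool vertical.

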